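Clip a gearbox cover into its assembly fixture

ROBOT

A 6-joint arm with a two-finger parallel gripper is mounted at the origin on the work surface. World frame = base frame: x ahead of the robot, y to its left, z up, the work surface at z = 0. Lengths are in m, angles in degrees, forces in N, time in s.
With the tool pointing down it reaches from about 0.4 to 0.825 m from the base axis. Payload 7 kg.
Tool frame: the origin (TCP) lies at the very end of the fingers, on their centre line; the grasp point (between the pads) lies hold_point_z behind it (hold_point_z is the distance from the TCP to the grasp point, in m); z points along the fingers, y is the direction in which the jaws open and shut (so a half turn about z gives the same grasp; the last joint's range is limited). The gripper opens to 88 mm and grips with 3 to 60 N. Pads are 19 mm wide; open, the fingers measure 130 mm over their backs; the gripper's body (78 mm by 193 mm) begins 47 mm behind the grasp point.
Start: joints at [87.84, 20.546, 0.682, 0, -70.136, -16.507], TCP at [0.216, 0.639, 0.227] pointing down, gripper open.
Joint ranges: [-176.03, 176.03], [-82.01, 121.73], [-58.28, 71.71], [-173.87, 95.51], [-174.79, -0.11], [-173.66, 173.66]. Speed limits (degrees/s): [136.94, 136.94, 172.46, 180, 180, 180].

INTERFACE

Orientations are given as [roll, pitch, yaw] about the fixed x, y, z axes, in that order (R = Rz(yaw) Ry(pitch) Rx(roll)).
In Python, from plant import get_obs, snapshot, close_job, hold_point_z gives the robot as it stands. The module is installed in compiled form; this text tells all that it offers.
- The arm moves only by the tool jog_arm, never from a script. Its argument "commands" is a list of rows, each a list of 4 numbers: the shift along the world's x, y, z in mm, then the turn about the world's z in degrees. In form: [[x, y, z, turn], ...]. A call has exactly 10 rows; each row shifts and turns the commanded pose from where the row before left it; what a row does not reach is not made up. A row lasts 1/12 s, in which the tool goes at most 41.7 mm and 7.16 degrees, less where a joint would pass 70% of its speed; a pose out of reach is approached as far as the arm can. A call is refused whole if a number of a shift passes 41.7 or a number of a turn 7.16, either way. A call with a gripper value outside its range is refused whole. "fingers" is the finger opening in mm, from 0 to 87.6, set as the call begins (left out, the last holds). The fingers move at their own pace and stop on an object; the grip force is fixed at half the most. Time passes only in rows, so rows that do not move let the fingers close, or fill a call up. It gives the time, the measured TCP pose, the force and the opening at its end, in the units of the state.
- get_obs(): the state, without advancing time (a new reading comes with each control period).
- snapshot(name): name is "scene" or "top" or "wrist"; returns a dict with "image" (480x640x3 uint8, red, green, blue), "fov_y" (degrees; the focal length in pixels is half the picture's height over the tangent of half this angle, whatever the lens; pixels are square), "cx", "cy" (the principal point, pixels), "dist_coeffs" ([k1, k2, p1, p2, k3] as OpenCV has them; the pictures are not rectified), "rvec" (rotation vector, rad) and "tvec" (3), from world to camera coordinates, as OpenCV has them; the wrist camera has in their place "mount" (4x4, takes a point from camera to tool coordinates, whose origin is the TCP and whose axes are the flange's). Camera axes: x right, y down, z forward; pixel columns grow to the right and rows downward; lengths in m; the calibration is good to about 2 mm. A picture is of the moment at which its call begins: read the wrist's pose just before it. There is no depth.
- close_job(): hands the job in, once; it reports no verdict.
The state is a dict: "clock": time; "joint_pos": joint angles; "qvel": joint speeds; "tau": joint torques, N m; "tool_pos": TCP position; "orientation": TCP orientation; "force": force on the tool from outside, world axes, zero at the start; "moment": the same for the moment, N m; "opening": finger opening in m.
Only numpy, scipy, OpenCV 4.12 (cv2) and the standard library are available. Lean on these libraries where they do the work, as an engineer would, in place of code of your own. Each camera call takes 0.05 s, during which the arm holds its last target.

TASK

Pull the parts drawer well open and take out the gearbox cover that has a tongue (leave the plain one without a tongue in the drawer). Seat it in the assembly fixture on the bench: tongue under the keeper bridge, then the other end pressed down past the sprung catch until the cover lies flat on the pocket floor and the catch has sprung back over its edge. Let go of it, and leave the other things on the bench where they are.

Things in the scene. Friction and masses are not known exactly. Their poses are not given: they have to be found in the camera images.
- cab: low grey steel cabinet, 280 deep x 320 wide x 90 high, fixed to the bench; one drawer over its whole front. Origin: centre of its underside; its front faces its own -x, front face at x = -138.
- cab_drawer0 (a joint): how far the drawer is pulled out, in m (0 shut, stop at 0.197); it slides along the cabinet's own -x. Drawer: inside floor 22 above the bench, side and front walls up to 68 above the bench (front panel to 77), inside 277 wide (y) and 235 long.
- cab_drawer0_handle (a point): middle of the drawer's bar handle: a round bar 11 thick and 120 long along the cabinet's y, its axis 52 above the bench and 35 out from the drawer front; a leg to the front at 51 each side of the middle. Moves with the drawer.
- cover: Cover to seat, cast aluminium, 0.25 kg: plate 76 (x) x 56 (y) x 14 thick; hub on top 30 (x) x 24 (y), 24 high (top at z = 38), centred at x = +6; tongue 34 wide, 6 thick, flush with the underside, 18 out beyond the plate's -x end. Origin: centre of the plate's underside, z up. Starts flat in the drawer, left or right half, tongue towards the drawer front, under the cabinet top while shut.
- blank: the plain cover, same plate and hub but no tongue; lies in the other half of the drawer. Origin: centre of the plate's underside. Not needed.
- fixture: steel assembly fixture, fixed to the bench: base plate 155 (x) x 100 (y) x 10 thick with the pocket on it. Origin: centre of the pocket on the base's underside, z up.
- seat (a point): centre of the pocket floor, 10 above the bench, axes as the fixture: the seated cover has its origin here and its axes along these (tongue to -x). Side walls: inner faces at y = +-29.5, 10 high, x = -40 to +36. Only 79 is open between the keeper's lip (-x) and the catch's nose (+x), so the 94 long cover cannot go in flat: tongue first, tilted about 20 degrees (25 at most).
- catch (a joint): how far the sprung catch is pushed back, in m, along the fixture's +x (0 at rest, stop at 0.010; spring about 4 N at rest, 0.8 N per mm more).
- catch_nose (a point): nose tip of the steel catch, 30 wide: at rest at seat x = +32, 18 above the floor; its lead-in slopes up to x = +37, 28 high; top 28 high back to x = +51; upright face below the nose at x = +39. The seated plate end lies under the nose (16 or more above the floor). About 10 to 25 N down on the cover's hub drives it past.
- hammer: hammer lying on the bench, about 300 long. Bystander.
- driver: screwdriver lying on the bench, about 200 long. Bystander.
- carton: open cardboard carton 100 x 80 x 70 high. Bystander.
- tin: round tin, 66 across, 100 high. Bystander.
- cover_tongue (a point): middle of the cover's tongue tip, at x = -56, z = +3 in the cover's frame.
- keeper (a point): keeper bridge at the pocket's -x end: this point is the middle of its lip's lower edge, at seat x = -47, 10 above the floor. The lip is 6 thick and 70 wide and reaches 10 out from an end wall (inner face at seat x = -57); the slot under it is 40 wide and 10 high.

How it is judged:
By the outcome, as a careful person would: the job done as asked, in the order asked, and still so for the second after the job is handed in, with the robot touching nothing.
It also fails if it takes over 56 s, if anything falls off the work surface, if the arm or the gripper's body presses on something with over 40 N, if the wrist force passes 120 N, or if a joint passes its speed limit or range.

## Working session

There is one attempt and no reset: what is moved stays moved. The work goes in short steps, Python scripts to look and compute and a tool call to move; the robot and the scene stay as the last step left them, time stands still between calls to the robot, and variables do not carry over. Pictures are saved under pics/ and viewed, and the job is handed in when it is done.

Besides the shell and the picture viewer there is one more tool, called after "Emit:" as name(argument=value, ...) on one line, values as JSON. jog_arm: Moves the arm, as the interface text tells. Its arguments: {"type":"object","properties":{"commands":{"type":"array","items":{"type":"array","items":{"type":"number"}}},"fingers":{"type":"number"}},"required":["commands"]}

```bash
mkdir -p pics; cat > h.py <<'E'
import numpy as np, cv2
from plant import get_obs, snapshot, close_job, hold_point_z
def K(s):
    f=240/np.tan(np.radians(s['fov_y']/2)); return np.array([[f,0,s['cx']],[0,f,s['cy']],[0,0,1.]])
def save(s,n): cv2.imwrite('pics/'+n,s['image'][:,:,::-1])
def Reul(o):
    r,p,y=np.radians(o); c,s=np.cos,np.sin
    return np.array([[c(y),-s(y),0],[s(y),c(y),0],[0,0,1]])@np.array([[c(p),0,s(p)],[0,1,0],[-s(p),0,c(p)]])@np.array([[1,0,0],[0,c(r),-s(r)],[0,s(r),c(r)]])
def pose(s,obs=None):
    # returns cam centre, R cam->world
    if 'mount' in s:
        T=np.eye(4);T[:3,:3]=Reul(obs['orientation']);T[:3,3]=obs['tool_pos'];M=T@np.array(s['mount']);return M[:3,3],M[:3,:3]
    R=cv2.Rodrigues(np.array(s['rvec'],float))[0];return -R.T@np.array(s['tvec'],float).ravel(),R.T
def ray(s,px,obs=None):
    C,R=pose(s,obs);u=cv2.undistortPoints(np.array(px,float).reshape(-1,1,2),K(s),np.array(s['dist_coeffs'],float)).reshape(-1,2)
    return C,(R@np.c_[u,np.ones(len(u))].T).T
def onz(s,px,z,obs=None):
    C,d=ray(s,px,obs);t=(np.asarray(z)-C[2])/d[:,2];return C+d*t[:,None]
def proj(s,P,obs=None):
    C,R=pose(s,obs);rv=cv2.Rodrigues(R.T)[0];return cv2.projectPoints(np.array(P,float).reshape(-1,1,3),rv,-R.T@C,K(s),np.array(s['dist_coeffs'],float))[0].reshape(-1,2)
import pickle
E
python3 - <<'E'
from h import *
o=get_obs();print(o,hold_point_z)
for n in['scene','top','wrist']:
    ob=get_obs();s=snapshot(n);save(s,n+'0.png');pickle.dump((ob,s),open(n+'0.pkl','wb'));print(n,{k:v for k,v in s.items() if k!='image'});print(pose(s,ob))
E
```

```text
{'clock': 0.0, 'joint_pos': array([ 8.78381842e+01,  2.05920844e+01,  6.36289116e-01, -1.96688460e-02,
       -7.01346285e+01, -1.65062371e+01]), 'qvel': array([-0.04651886, -0.04176451, -0.03476211,  0.04676695,  0.00092286,
        0.0020588 ]), 'tau': array([ 4.12254713e-04, -5.82725966e+01,  2.93059534e+01,  6.99706256e+00,
        6.86616695e-03, -1.69444907e-04]), 'tool_pos': array([0.21593755, 0.63904401, 0.22563587]), 'orientation': array([ 1.79908049e+02, -7.96553096e-03, -1.86747448e+01]), 'force': array([ 0.30545978, -0.10444067, -0.06649779]), 'moment': array([0.0091313 , 0.00893633, 0.02760056]), 'opening': 0.08769362607924872} 0.0188
scene {'fov_y': 55.827472597321524, 'cx': 317.9442525648252, 'cy': 240.73821997756804, 'dist_coeffs': array([0.02739726, 0.        , 0.        , 0.        , 0.        ]), 'rvec': array([ 2.01808646,  1.09887819, -0.52221323]), 'tvec': array([-0.33298081, -0.25266373,  1.71892863])}
(array([ 1.4377519 , -0.54307425,  0.87599694]), array([[ 0.54488616,  0.52517247, -0.65367649],
       [ 0.83849113, -0.33602829,  0.42897275],
       [ 0.00563
[... 524 characters left out ...]
61.20487038206842, 'cx': 316.562948255433, 'cy': 237.62103765107742, 'dist_coeffs': array([-0.05788596,  0.        ,  0.        ,  0.        ,  0.        ]), 'mount': array([[-3.67728869e-04, -9.70239850e-01, -2.42145614e-01,
         6.56277190e-02],
       [ 9.99999710e-01, -5.18142952e-04,  5.57491733e-04,
        -2.48419248e-04],
       [-6.66366738e-04, -2.42145338e-01,  9.70239760e-01,
        -1.58791139e-01],
       [ 0.00000000e+00,  0.00000000e+00,  0.00000000e+00,
         1.00000000e+00]])}
(array([0.27824612, 0.61851613, 0.38452907]), array([[-0.32052361, -0.91891218, -0.22992395],
       [-0.94723817,  0.31147884,  0.07563588],
       [ 0.00211371,  0.24203582, -0.97026501]]))
```

View pics/top0.png

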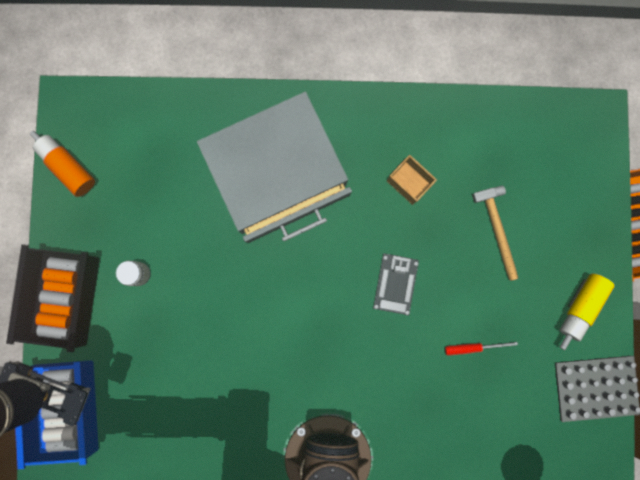

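View pics/scene0.png

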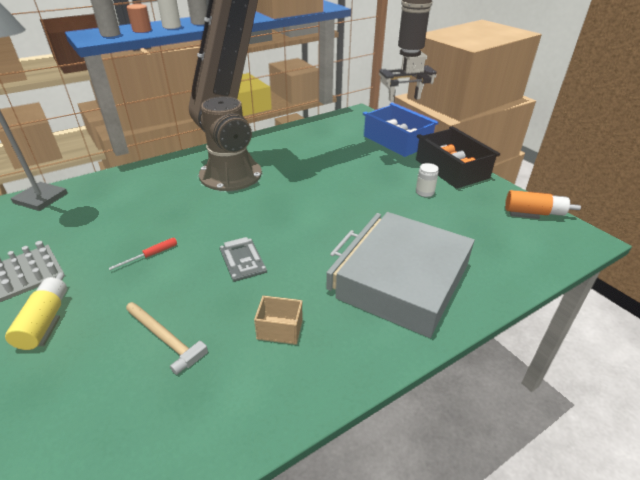

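View pics/wrist0.png

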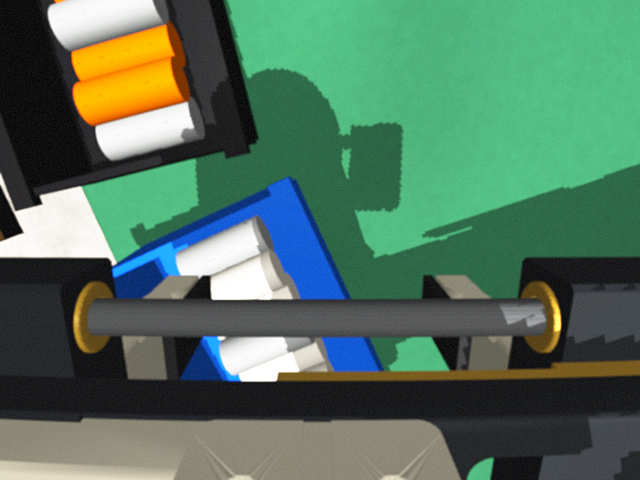

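```bash
python3 - <<'E'
from h import *
o,s=pickle.load(open('top0.pkl','rb'))
im=s['image']
c=cv2.resize(im[80:260,180:370],None,fx=4,fy=4,interpolation=cv2.INTER_CUBIC);cv2.imwrite('pics/ca.png',c[:,:,::-1])
c=cv2.resize(im[240:330,350:450],None,fx=6,fy=6,interpolation=cv2.INTER_CUBIC);cv2.imwrite('pics/fx.png',c[:,:,::-1])
print(onz(s,[(198,143),(306,94),(347,180)],.09))
print(onz(s,[(284,238),(325,221)],.052))
print(onz(s,[(386,253),(419,259),(408,315),(375,309)],.01))
print(onz(s,[(413,179),(132,272),(490,192),(513,278),(447,350),(517,344)],[.07,.1,.01,.01,.01,0.01]))
E
```

```text
[[ 0.83890343  0.36029679  0.09      ]
 [ 0.97916398  0.07642454  0.09      ]
 [ 0.74799733 -0.03725569  0.09      ]]
[[0.59396287 0.12713569 0.052     ]
 [0.64236476 0.01793892 0.052     ]]
[[ 0.56257771 -0.15309694  0.01      ]
 [ 0.5479429  -0.24466488  0.01      ]
 [ 0.39349772 -0.21569307  0.01      ]
 [ 0.40810679 -0.12480751  0.01      ]]
[[ 0.75901606 -0.21579316  0.07      ]
 [ 0.49228572  0.51698172  0.1       ]
 [ 0.73998967 -0.44312045  0.01      ]
 [ 0.50078051 -0.50692051  0.01      ]
 [ 0.30015603 -0.32388272  0.01      ]
 [ 0.31956232 -0.51774749  0.01      ]]
```

View pics/ca.png

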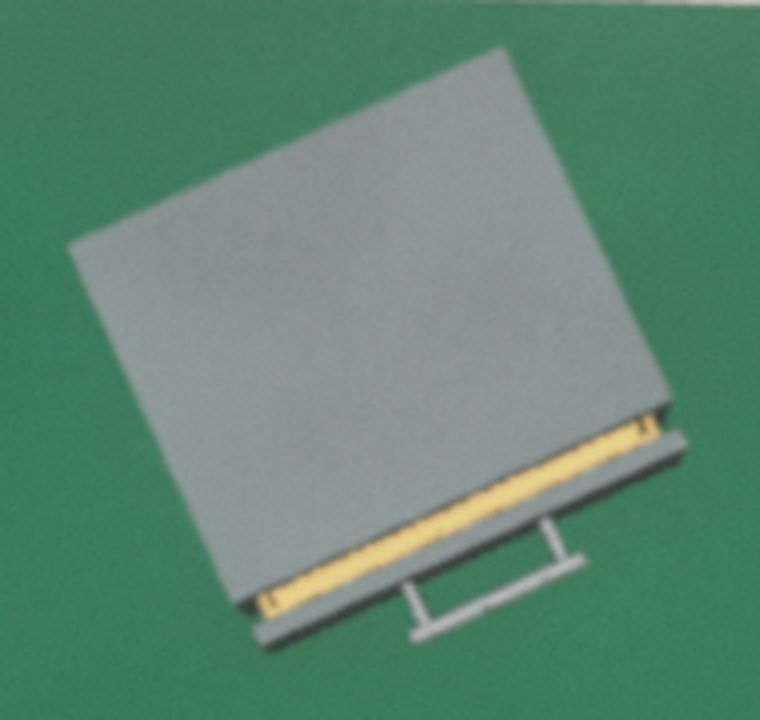

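View pics/fx.png

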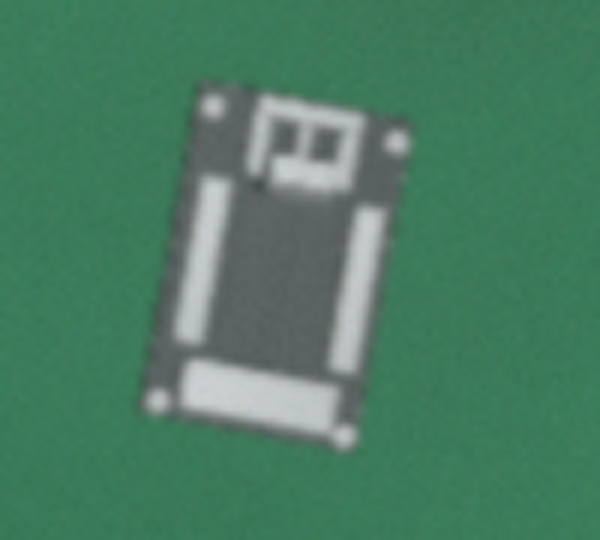

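```bash
python3 - <<'E'
from h import *
o,s=pickle.load(open('top0.pkl','rb'))
f=lambda L:[(180+x/4,80+y/4) for x,y in L]
P=onz(s,f([(68,244),(503,47),(672,402),(237,603)]),.09)
print(P)
for i in range(4):
    d=P[(i+1)%4]-P[i];print(np.linalg.norm(d),np.degrees(np.arctan2(d[1],d[0])))
H=onz(s,f([(414,636),(584,561)]),.0575);print(H,np.linalg.norm(H[0]-H[1]),H.mean(0))
D=onz(s,f([(256,630),(683,436)]),.077);print(D,np.linalg.norm(D[0]-D[1]))
# scene check
o2,s2=pickle.load(open('scene0.pkl','rb'))
im=s2['image'];c=cv2.resize(im[200:340,320:490],None,fx=4,fy=4,interpolation=cv2.INTER_CUBIC);cv2.imwrite('pics/sc.png',c[:,:,::-1])
E
```

```text
[[ 0.84427083  0.36317651  0.09      ]
 [ 0.98536263  0.0772368   0.09      ]
 [ 0.74671998 -0.0399231   0.09      ]
 [ 0.6068764   0.24300179  0.09      ]]
0.31885485088237464 -63.73679480220558
0.2658510017878016 -153.85160079962404
0.3155989874692077 116.30217831065575
0.26607907753056537 26.849620605076222
[[0.59072319 0.12812932 0.0575    ]
 [0.64375415 0.01541163 0.0575    ]] 0.12456949495987306 [0.61723867 0.07177047 0.0575    ]
[[ 0.59060804  0.23156214  0.077     ]
 [ 0.72655049 -0.04841457  0.077     ]] 0.3112351329055603
```

View pics/sc.png

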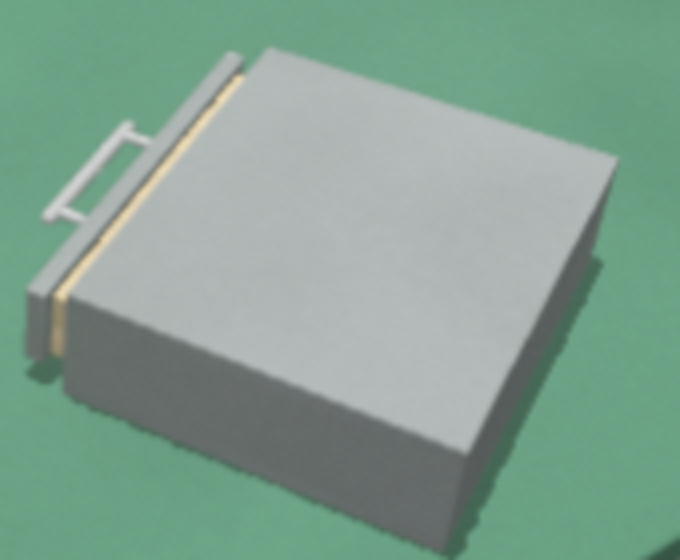

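Emit:
jog_arm(commands=[[18,-28,-1,-6.75],[18,-28,-1,-6.75],[18,-28,-1,-6.75],[18,-28,-1,-6.75],[18,-28,-1,-6.75],[18,-28,-1,-6.75],[18,-28,-1,-6.75],[18,-28,-1,-6.75],[18,-28,-1,-6.75],[18,-28,-1,-6.75]], fingers=0)

```text
clock: 0.98
tool_pos: [0.3965, 0.3579, 0.2165]
orientation: [180.0, 0.0, -86.5]
force: [0.7, -0.1, -0.0]
opening: 0.0268
```

Emit:
jog_arm(commands=[[18,-28,-1,-6.75],[18,-28,-1,-6.75],[18,-28,-1,-6.75],[18,-28,-1,-6.75],[18,-28,-1,-6.75],[18,-28,-1,-6.75],[18,-28,-1,-6.75],[18,-28,-1,-6.75],[18,-28,-1,-6.75],[18,-28,-1,-6.75]])

```text
clock: 1.82
tool_pos: [0.5766, 0.0779, 0.2064]
orientation: [180.0, -0.0, -154.0]
force: [-0.2, -0.1, -1.3]
opening: 0.0003
```

```bash
python3 - <<'E'
from h import *
ob=get_obs();s=snapshot('wrist');save(s,'w1.png');pickle.dump((ob,s),open('w1.pkl','wb'))
print(ob['clock'],ob['tool_pos'],ob['orientation'],ob['joint_pos'],ob['opening'],ob['force'])
E
```

```text
1.8167 [0.5765888  0.07789292 0.20641941] [ 1.79994346e+02 -7.94822533e-03 -1.53998712e+02] [ 2.69373118e+01  1.26520325e+01 -1.30847293e+01 -6.41963233e-03
 -6.42710932e+01 -9.09332372e+01] 0.0002873517525945929 [-0.24496197 -0.08301921 -1.26153739]
```

View pics/w1.png

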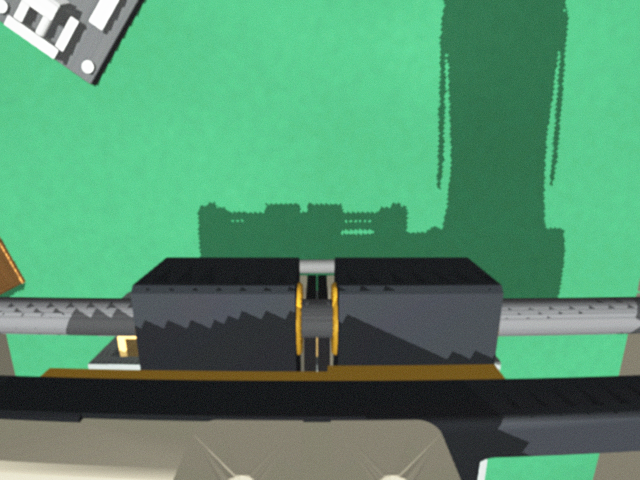

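```bash
python3 - <<'E'
from h import *
ob,s=pickle.load(open('w1.pkl','rb'))
R=Reul(ob['orientation']);p=ob['tool_pos']
for z in(0,-.0188,-.04,-.066,-.09):
    print(z,proj(s,[p+R@np.array(q) for q in([0,0,z],[0.0095,0,z],[0,.021,z],[0,-.021,z],[.0,.065,z])],ob).round().tolist())
s2=snapshot('scene');save(s2,'s1.png')
im=s2['image'];c=cv2.resize(im[40:300,220:480],None,fx=3,fy=3,interpolation=cv2.INTER_CUBIC)[:600];cv2.imwrite('pics/s1c.png',c[:,:,::-1])
E
```

```text
0 [[318.0, 295.0], [318.0, 273.0], [368.0, 295.0], [268.0, 294.0], [472.0, 294.0]]
-0.0188 [[318.0, 314.0], [318.0, 290.0], [374.0, 314.0], [262.0, 313.0], [490.0, 313.0]]
-0.04 [[318.0, 341.0], [318.0, 314.0], [383.0, 341.0], [253.0, 341.0], [516.0, 340.0]]
-0.066 [[318.0, 390.0], [318.0, 358.0], [398.0, 389.0], [238.0, 389.0], [560.0, 386.0]]
-0.09 [[318.0, 459.0], [318.0, 421.0], [419.0, 458.0], [217.0, 458.0], [621.0, 451.0]]
```

View pics/s1c.png

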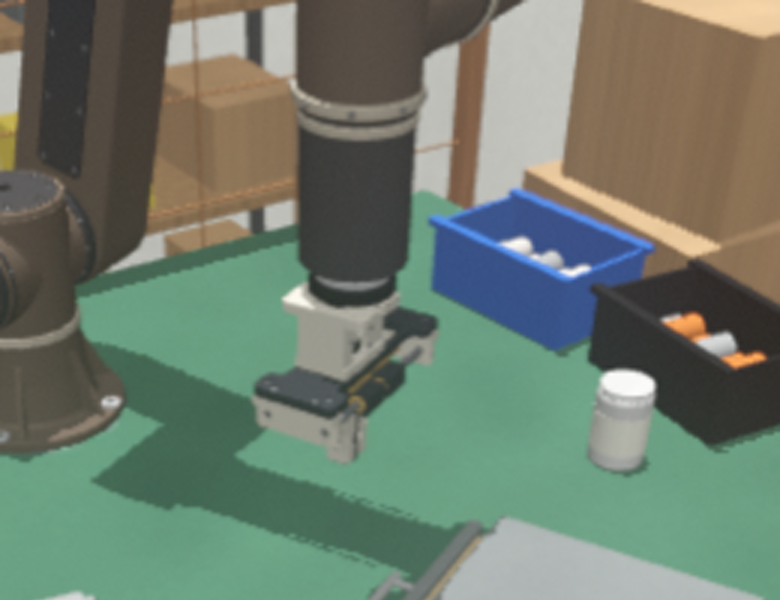

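```bash
python3 - <<'E'
from h import *
o2,s2=pickle.load(open('scene0.pkl','rb'))
f=lambda L:[(320+x/4,200+y/4) for x,y in L]
H=onz(s2,f([(128,126),(47,214)]),.055);print(H,H.mean(0))
P=onz(s2,f([(270,48),(617,158),(467,452),(70,293)]),.09);print(P)
D=onz(s2,f([(232,54),(30,292)]),.077);print(D,D.mean(0))
u=np.array([np.cos(np.radians(26.3)),np.sin(np.radians(26.3)),0])
print(H@u,P@u,D@u)
E
```

```text
[[0.59465201 0.13154627 0.055     ]
 [0.64604738 0.02315993 0.055     ]] [0.6203497 0.0773531 0.055    ]
[[ 0.61013355  0.25100407  0.09      ]
 [ 0.84422596  0.36839731  0.09      ]
 [ 0.98746275  0.08335102  0.09      ]
 [ 0.7522219  -0.03275333  0.09      ]]
[[ 0.58696091  0.23446163  0.077     ]
 [ 0.72608132 -0.04563788  0.077     ]] [0.65652111 0.09441187 0.077     ]
[0.59138182 0.58943421] [0.65818912 0.92006336 0.92217739 0.65984467] [0.63008568 0.63070122]
```

Emit:
jog_arm(commands=[[20,2,0,0.4],[20,2,0,0],[20,1.5,-15,0],[0,0,-25,0],[0,0,-25,0],[0,0,-25,0],[0,0,-20,0],[0,0,-10,0],[0,0,-4,0],[0,0,0,0]])

```text
clock: 2.75
tool_pos: [0.6357, 0.0851, 0.082]
orientation: [-180.0, -0.1, -153.2]
force: [-0.1, -0.7, 0.5]
opening: 0.0005
```

```bash
python3 - <<'E'
from h import *
ob=get_obs()
print(ob['clock'],ob['tool_pos'],ob['orientation'])
s=snapshot('scene');im=s['image'];c=cv2.resize(im[150:300,280:430],None,fx=4,fy=4,interpolation=cv2.INTER_CUBIC);cv2.imwrite('pics/s2c.png',c[:,:,::-1])
s=snapshot('wrist');save(s,'w2.png')
E
```

```text
2.75 [0.63574152 0.0850788  0.08199817] [-1.79997967e+02 -7.93265868e-02 -1.53226356e+02]
```

View pics/s2c.png

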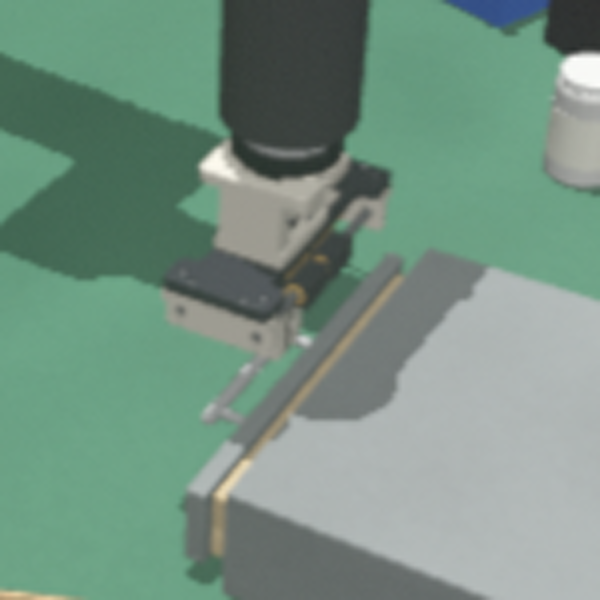

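View pics/w2.png

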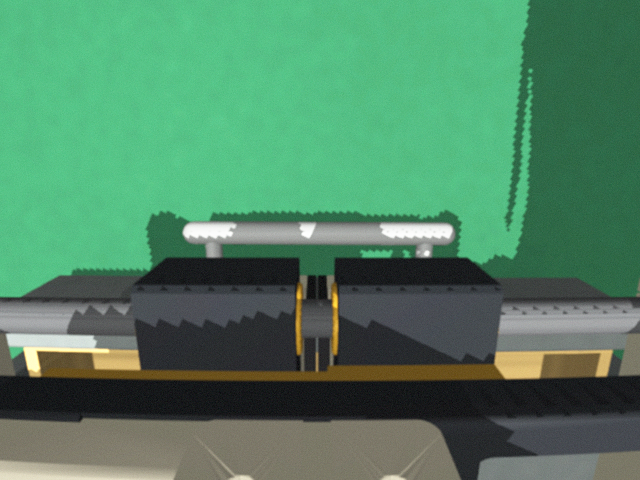

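```bash
python3 - <<'E'
from h import *
ob=get_obs();s=snapshot('wrist')
R=Reul(ob['orientation']);p=ob['tool_pos']
for px,z in(((318,233),.052),((183,232),.052),((453,234),.052),((60,279),.077),((560,279),.077)):
    q=onz(s,[px],z,ob)[0];print(px,q,(R.T@(q-p)*1000).round(1))
E
```

```text
(318, 233) [0.61990521 0.07703712 0.052     ] [18.9  0.2 31.8]
(183, 232) [0.64899523 0.01824078 0.052     ] [ 19.4 -65.4  31.8]
(453, 234) [0.59077457 0.13584777 0.052     ] [18.4 65.8 31.8]
(60, 279) [ 0.68480579 -0.01847165  0.077     ] [   3.9 -114.3    6.9]
(560, 279) [0.5850135  0.17908969 0.077     ] [  4.  107.    6.8]
```

Emit:
jog_arm(commands=[[1,0.5,-5,-0.3],[0,0,-5,0],[0,0,-5,0],[0,0,-5,0],[0,0,-5,0],[0,0,-5,0],[0,0,-5,0],[0,0,-5,0],[0,0,0,0],[0,0,0,0]])

```text
clock: 3.73
tool_pos: [0.6369, 0.0853, 0.0421]
orientation: [-180.0, -0.0, -153.6]
force: [1.0, 0.0, -0.2]
opening: 0.0003
```

Emit:
jog_arm(commands=[[-2.7,-1.3,0,0],[-2.7,-1.3,0,0],[-4.5,-2.2,0,0],[-7.2,-3.6,0,0],[-9,-4.4,0,0],[-11.6,-5.8,0,0],[-13.4,-6.7,0,0],[-13.4,-6.7,0,0],[-13.4,-6.7,0,0],[-13.4,-6.7,0,0]])

```text
clock: 4.57
tool_pos: [0.5445, 0.0395, 0.0429]
orientation: [180.0, 0.0, -153.6]
force: [1.1, 0.6, -1.3]
opening: 0.0005
```

```bash
python3 - <<'E'
from h import *
ob=get_obs()
print(ob['clock'],ob['tool_pos'],ob['orientation'],ob['force'])
s=snapshot('top');save(s,'t3.png')
E
```

```text
4.5667 [0.54451981 0.03946083 0.04292816] [ 1.79999951e+02  4.22005922e-02 -1.53567617e+02] [ 1.13557222  0.57887269 -1.30330385]
```

View pics/t3.png

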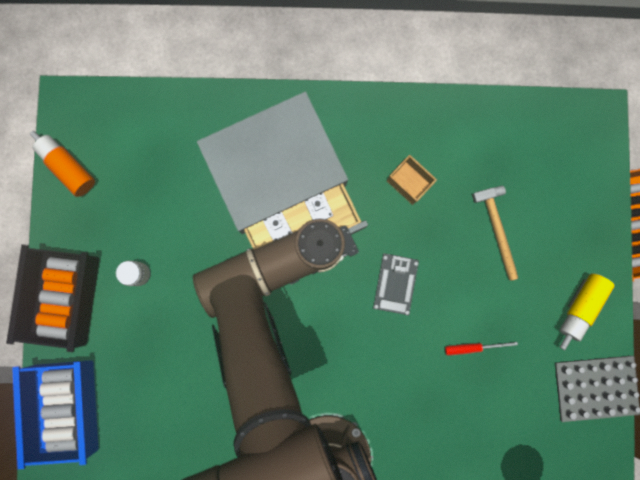

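Emit:
jog_arm(commands=[[-9,-4.4,0,0],[-9,-4.5,0,0],[-9,-4.5,0,0],[-9,-4.4,0,0],[-9,-4.5,0,0],[-7,-3.5,0,0],[-5,-2.5,0,0],[-4,-2,0,0],[-3,-1.5,0,0],[-2,-1,0,0]])

```text
clock: 5.45
tool_pos: [0.4795, 0.0071, 0.0425]
orientation: [180.0, -0.0, -153.6]
force: [1.4, 0.8, -0.8]
opening: 0.0006
```

Emit:
jog_arm(commands=[[0,0,25,0],[0,0,40,0],[0,0,40,0],[30,15,30,0],[35,17,30,0],[35,17,20,0],[30,15,10,0],[10,5,0,0],[0,0,0,0],[0,0,0,0]], fingers=50)

```text
clock: 6.28
tool_pos: [0.6098, 0.0717, 0.2282]
orientation: [180.0, -0.2, -153.6]
force: [-0.4, -0.3, -0.6]
opening: 0.0498
```

```bash
python3 - <<'E'
from h import *
for n in('wrist','top'):
    ob=get_obs();s=snapshot(n);save(s,n+'4.png');pickle.dump((ob,s),open(n+'4.pkl','wb'))
print(ob['clock'],ob['tool_pos'],ob['orientation'])
im=s['image'];c=cv2.resize(im[80:300,180:400],None,fx=3.6,fy=3.6,interpolation=cv2.INTER_CUBIC)[200:];cv2.imwrite('pics/t4c.png',c[:,:,::-1])
E
```

```text
6.3333 [0.60929509 0.07133165 0.2284105 ] [ 1.79970048e+02 -1.65715235e-01 -1.53579072e+02]
```

View pics/wrist4.png

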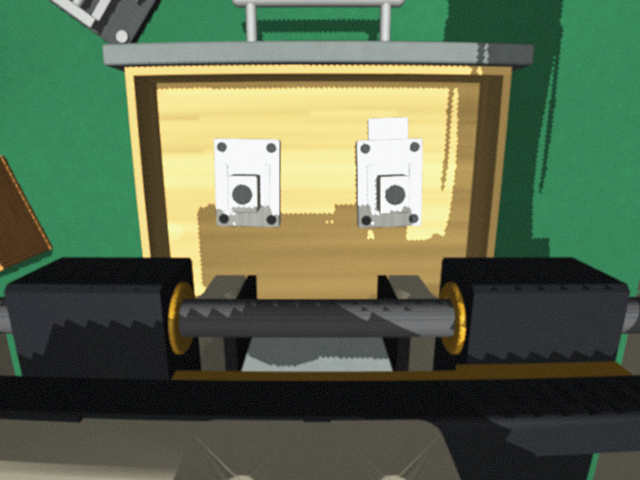

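View pics/t4c.png

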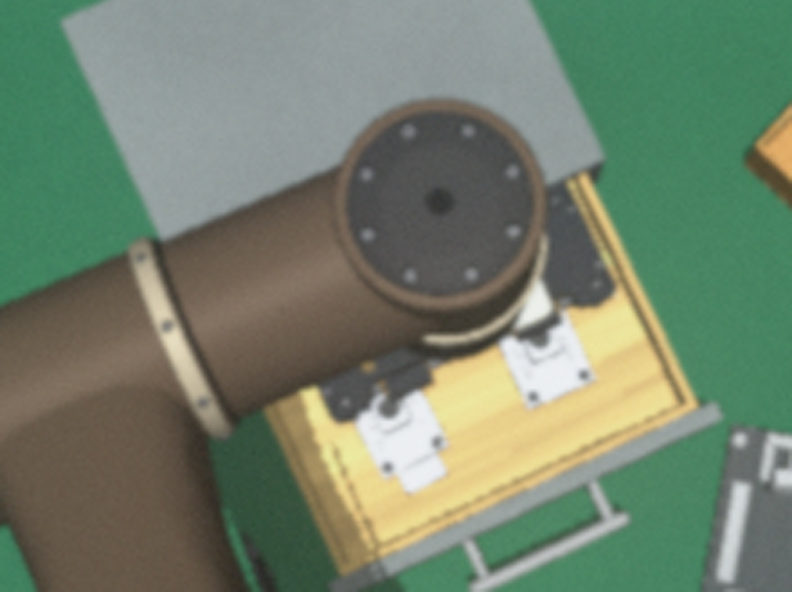

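```bash
python3 - <<'E'
from h import *
ob,s=pickle.load(open('wrist4.pkl','rb'))
im=s['image'];c=cv2.resize(im[110:240,340:440],None,fx=4.6,fy=4.6,interpolation=cv2.INTER_CUBIC);cv2.imwrite('pics/w4c.png',c[:,:,::-1])
E
```

```text
(no output)
```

View pics/w4c.png

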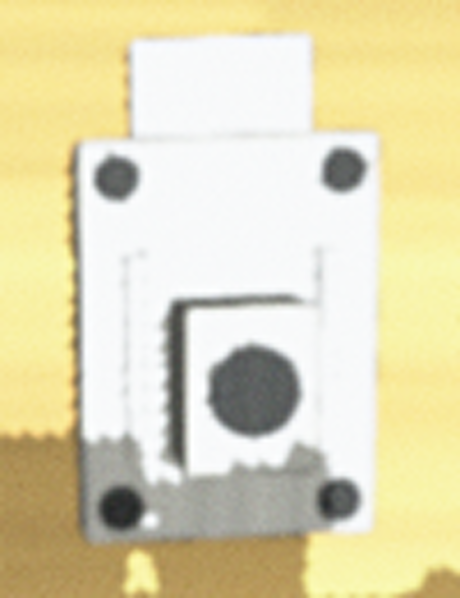

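```bash
python3 - <<'E'
from h import *
ob,s=pickle.load(open('wrist4.pkl','rb'))
ob2=get_obs();print(ob['tool_pos'],ob2['tool_pos'],ob2['orientation'])
f=lambda L:[(340+x/4.6-.4,110+y/4.6-.4) for x,y in L]
R=Reul(ob['orientation']);p=ob['tool_pos']
def show(n,L,z):
    q=onz(s,f(L),z,ob);print(n,q.round(4).tolist());return q
S=show('screws',[(117,179),(343,170),(338,499),(120,508)],.036)
print([np.linalg.norm(S[i]-S[(i+1)%4]).round(4) for i in range(4)], S.mean(0))
C=show('platefront+corners',[(78,143),(378,134),(372,530),(88,543)],.036)
print([np.linalg.norm(C[i]-C[(i+1)%4]).round(4) for i in range(4)], C.mean(0))
h=show('hub',[(255,391)],.060)
t=show('tongue',[(131,40),(311,35)],.028);print(np.linalg.norm(t[0]-t[1]),t.mean(0))
ax=C[[2,3]].mean(0)-C[[0,1]].mean(0);print('yaw',np.degrees(np.arctan2(ax[1],ax[0])))
ax=h[0]-t.mean(0);print('yaw',np.degrees(np.arctan2(ax[1],ax[0])),np.linalg.norm(ax[:2]))
print('blank hub',onz(s,[(242,194)],.06,ob))
# cabinet front edge & drawer front
E
```

```text
[0.60979964 0.07167102 0.22815915] [0.60917627 0.07114209 0.22883033] [ 1.79979413e+02 -1.30214524e-01 -1.53582237e+02]
screws [[0.5427, 0.0836, 0.036], [0.5225, 0.1202, 0.036], [0.5769, 0.1499, 0.036], [0.5971, 0.1131, 0.036]]
[np.float64(0.0418), np.float64(0.062), np.float64(0.042), np.float64(0.0619)] [0.5597905  0.11670529 0.036     ]
platefront+corners [[0.5402, 0.0741, 0.036], [0.5139, 0.1228, 0.036], [0.5792, 0.1588, 0.036], [0.606, 0.1108, 0.036]]
[np.float64(0.0553), np.float64(0.0746), np.float64(0.0549), np.float64(0.0753)] [0.55980181 0.1166499  0.036     ]
hub [[0.5649, 0.1198, 0.06]]
tongue [[0.5188, 0.075, 0.028], [0.5029, 0.1045, 0.028]]
0.03355929244865544 [0.51089051 0.0897572  0.028     ]
yaw 29.00476644664993
yaw 29.10240114017226 0.06177689222302374
blank hub [[0.61967035 0.00838019 0.06      ]]
```

Emit:
jog_arm(commands=[[-15,16,-10,1.3],[-15,16,-20,1.3],[-14.2,16.5,-30,0],[0,0,-40,0],[0,0,-40,0],[0,0,-25,0],[0,0,-12,0],[0,0,-7,0],[0,0,-3.5,0],[0,0,0,0]])

```text
clock: 7.22
tool_pos: [0.5661, 0.1199, 0.0424]
orientation: [-180.0, -0.0, -151.0]
force: [1.3, 0.4, -0.1]
opening: 0.0499
```

```bash
python3 - <<'E'
from h import *
ob=get_obs();s=snapshot('wrist');save(s,'w5.png');pickle.dump((ob,s),open('w5.pkl','wb'))
print(ob['clock'],ob['tool_pos'],ob['orientation'],ob['force'])
E
```

```text
7.2167 [0.56607322 0.11993081 0.04244281] [-1.79996165e+02 -9.53840403e-03 -1.50973382e+02] [ 1.2561296   0.35570793 -0.08790355]
```

View pics/w5.png

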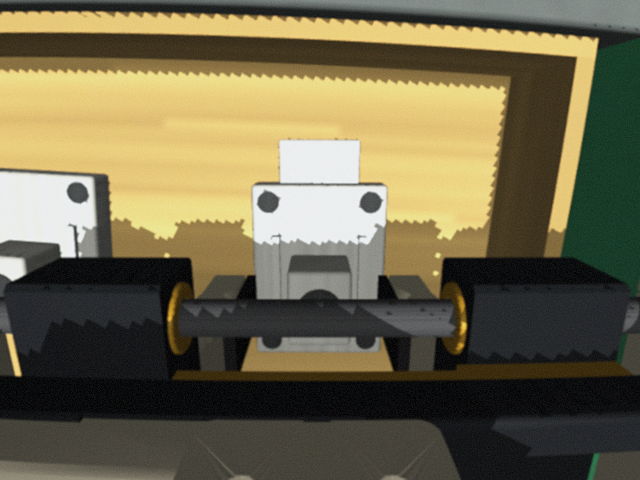

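Emit:
jog_arm(commands=[[0,0,0,0],[0,0,0,0],[0,0,0,0],[0,0,0,0],[0,0,0,0],[0,0,0,0],[0,0,4,0],[0,0,12,0],[0,0,20,0],[0,0,20,0]], fingers=10)

```text
clock: 8.1
tool_pos: [0.5653, 0.1197, 0.0979]
orientation: [180.0, -0.2, -151.0]
force: [1.3, 0.6, -1.7]
opening: 0.0239
```

Emit:
jog_arm(commands=[[0,0,20,0],[0,0,10,-0.6],[10,5,0,-1],[14,7,0,-1],[14,7,0,0],[14,7,0,0],[9,4.5,0,0],[5,2.5,0,0],[0,0,0,0],[0,0,0,0]])

```text
clock: 8.93
tool_pos: [0.6317, 0.153, 0.1274]
orientation: [180.0, -0.1, -153.6]
force: [0.0, 0.3, -3.6]
opening: 0.0237
```

```bash
python3 - <<'E'
from h import *
ob=get_obs();s=snapshot('wrist');save(s,'w6.png');pickle.dump((ob,s),open('w6.pkl','wb'))
print(ob['clock'],ob['tool_pos'],ob['orientation'],ob['force'],ob['moment'])
s=snapshot('scene');im=s['image'];c=cv2.resize(im[130:300,280:480],None,fx=4,fy=4,interpolation=cv2.INTER_CUBIC)[:600];cv2.imwrite('pics/s6c.png',c[:,:,::-1])
E
```

```text
8.9333 [0.63172918 0.15300137 0.12735597] [ 1.79989437e+02 -9.92457026e-02 -1.53594937e+02] [ 0.04449115  0.29740347 -3.60293267] [ 0.06688239 -0.13428884  0.01951752]
```

View pics/w6.png

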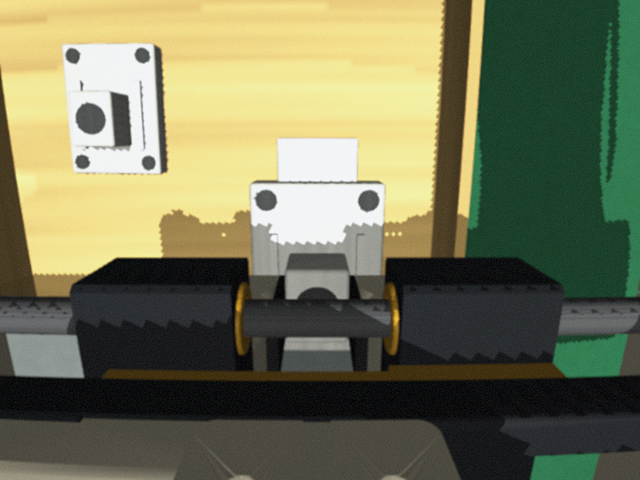

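View pics/s6c.png

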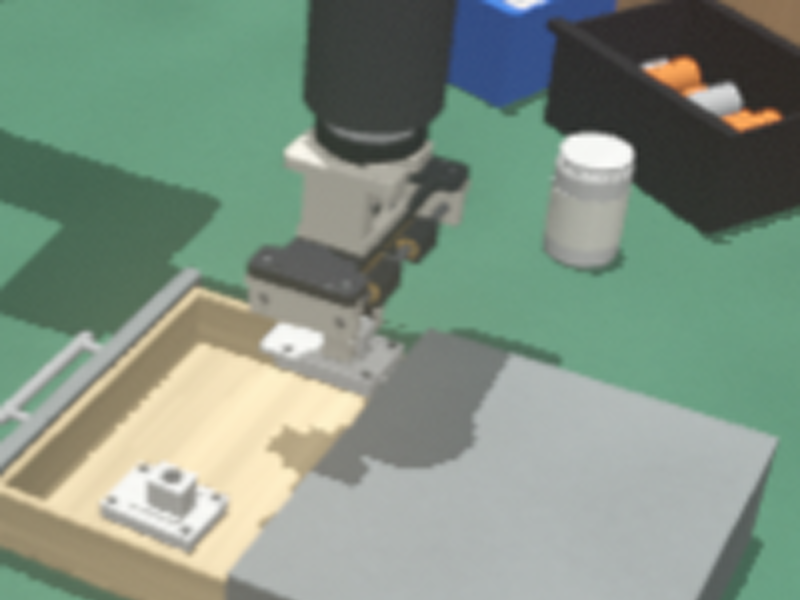

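Emit:
jog_arm(commands=[[0,0,-7,0],[0,0,-5,0],[0,0,-2,0],[0,0,-2,0],[0,0,-1,0],[0,0,-1,0],[0,0,-1,0],[0,0,-1,0],[0,0,0,0],[0,0,0,0]])

```text
clock: 9.87
tool_pos: [0.6322, 0.1531, 0.1107]
orientation: [-180.0, 0.0, -153.5]
force: [-9.1, -1.3, 12.2]
opening: 0.0241
```

```bash
python3 - <<'E'
from h import *
ob=get_obs();s=snapshot('wrist');save(s,'w7.png');pickle.dump((ob,s),open('w7.pkl','wb'))
print(ob['clock'],ob['tool_pos'],ob['orientation'],ob['force'],ob['moment'])
R=Reul(ob['orientation']);q=onz(s,[(317,350)],.09,ob)[0];print(R.T@(q-ob['tool_pos']))
s=snapshot('scene');im=s['image'];c=cv2.resize(im[130:300,280:480],None,fx=4,fy=4,interpolation=cv2.INTER_CUBIC)[:600];cv2.imwrite('pics/s7c.png',c[:,:,::-1])
E
```

```text
9.8667 [0.63217655 0.15311598 0.11070684] [-1.79973466e+02  4.32218775e-02 -1.53528899e+02] [-9.12533479 -1.33290451 12.1938725 ] [-0.18096129  2.78742856  0.09559888]
[-0.03771518 -0.00028826  0.02073543]
```

View pics/w7.png

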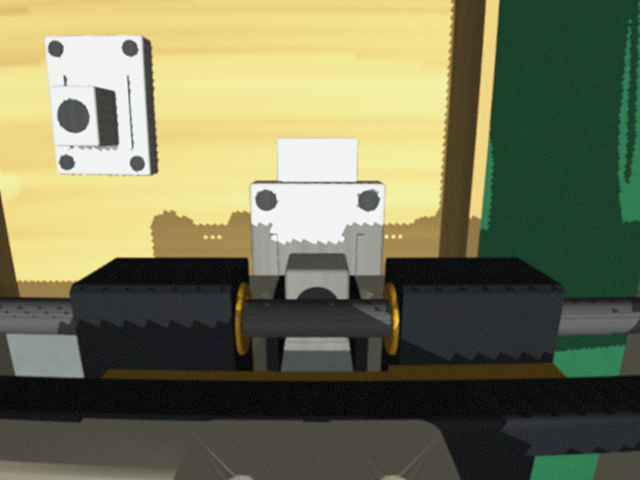

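Emit:
jog_arm(commands=[[0,0,5,0],[-3.2,-1.6,0,0],[-3.2,-1.6,0,0],[0,0,-3,0],[0,0,-2,0],[0,0,-2,0],[0,0,-1.5,0],[0,0,-1.5,0],[0,0,0,0],[0,0,0,0]])

```text
clock: 10.8
tool_pos: [0.6234, 0.1486, 0.1041]
orientation: [-180.0, -0.3, -153.6]
force: [-13.5, -2.9, 14.8]
opening: 0.0238
```

```bash
python3 - <<'E'
from h import *
ob=get_obs();s=snapshot('wrist');save(s,'w8.png');pickle.dump((ob,s),open('w8.pkl','wb'))
print(ob['clock'],ob['tool_pos'],ob['orientation'],ob['force'],ob['moment'])
s=snapshot('scene');im=s['image'];c=cv2.resize(im[130:300,280:480],None,fx=4,fy=4,interpolation=cv2.INTER_CUBIC)[:600];cv2.imwrite('pics/s8c.png',c[:,:,::-1])
E
```

```text
10.8 [0.62342316 0.14858594 0.10412395] [-179.98390802   -0.2717792  -153.57181255] [-13.52588166  -2.88419264  14.846585  ] [-0.92132039  4.66916046 -0.01263216]
```

View pics/w8.png

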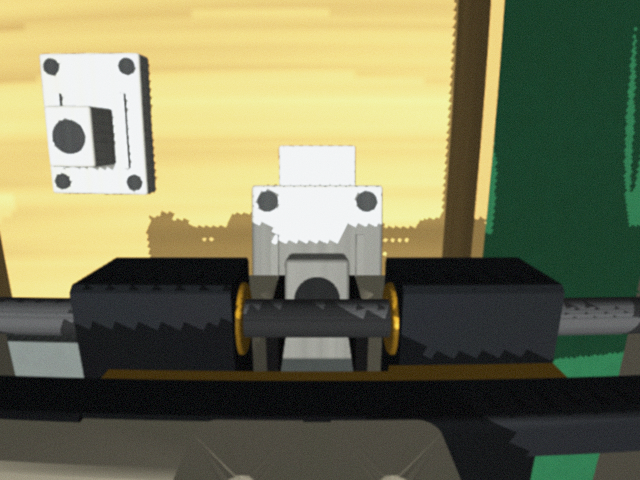

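View pics/s8c.png

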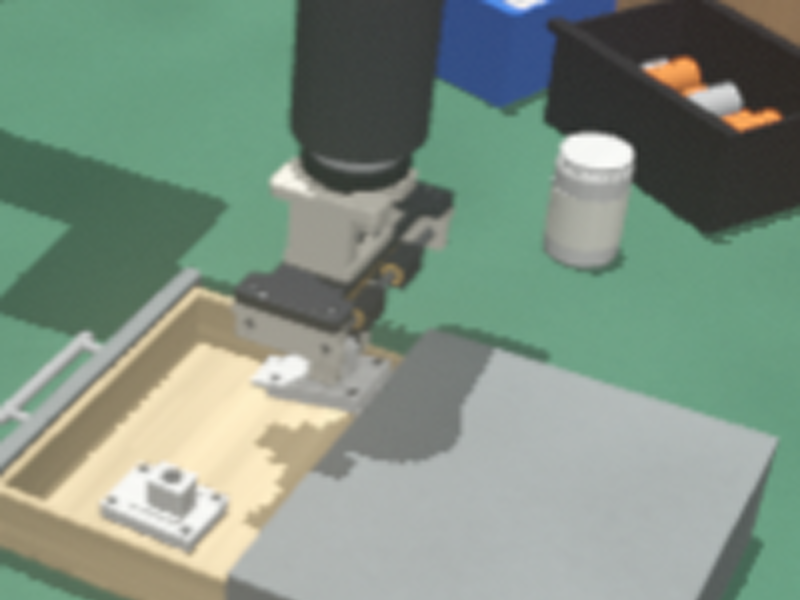

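```bash
cat >> h.py <<'E'
def tilt(s,ob,tc,sc,pc,tool=True):
    obj=np.array([(-56,17,6),(-56,-17,6),(-31,21,14),(-31,-21,14),(-38,28,14),(-38,-28,14)],float)/1000
    # image left = tool -y ; tool frame has x=-cover x, z=-cover z, so tool y = cover y
    px=np.array([tc[1],tc[0],sc[1],sc[0],pc[1],pc[0]],float)
    ok,rv,tv=cv2.solvePnP(obj,px.reshape(-1,1,2),K(s),np.array(s['dist_coeffs']),flags=cv2.SOLVEPNP_ITERATIVE,useExtrinsicGuess=False)
    pr=cv2.projectPoints(obj,rv,tv,K(s),np.array(s['dist_coeffs']))[0].reshape(-1,2);print('reproj',np.abs(pr-px).max())
    C,R=pose(s,ob);Rw=R@cv2.Rodrigues(rv)[0];tw=C+R@tv.ravel()
    Rt=Reul(ob['orientation']);xa=Rw[:,0];print('tilt',np.degrees(np.arcsin(xa[2])),'yaw',np.degrees(np.arctan2(xa[1],xa[0])))
    print('orig in tool',Rt.T@(tw-ob['tool_pos'])*1000);tip=tw+Rw@[-.056,0,0];print('tip bottom world',tip,'in tool',Rt.T@(tip-ob['tool_pos'])*1000)
    return tw,Rw
E
python3 - <<'E'
from h import *
ob,s=pickle.load(open('w7.pkl','rb'))
tilt(s,ob,[(277.5,138),(357.5,138)],[(265.5,200.5),(368.5,200.5)],[(250,183),(384.5,182)])
ob,s=pickle.load(open('w8.pkl','rb'))
tilt(s,ob,[(279.5,146),(355.5,146)],[(267.5,202),(366.5,201.5)],[(252,187),(382.5,186)])
E
```

```text
reproj 2.328404620589481
tilt -37.56275538338577 yaw -154.26146608690098
orig in tool [ 105.76688       0.46733308 -293.97789409]
tip bottom world [0.57701709 0.12568935 0.43874389] in tool [ 6.13543461e+01 -1.16008709e-01 -3.28083415e+02]
reproj 0.798192730470447
tilt 9.464225658950825 yaw 26.603792990632254
orig in tool [ 3.93435343  0.21635734 21.8771031 ]
tip bottom world [0.5703241  0.12224046 0.07305751] in tool [5.91275481e+01 4.97194486e-02 3.13472399e+01]
```

Emit:
jog_arm(commands=[[0,0,-1,0],[0,0,-1,0],[0,0,-1,0],[0,0,-1,0],[0,0,0,0],[0,0,0,0],[0,0,0,0],[0,0,0,0],[0,0,0,0],[0,0,0,0]])

```text
clock: 11.73
tool_pos: [0.6227, 0.1482, 0.0997]
orientation: [-180.0, -0.4, -153.6]
force: [-15.8, -3.8, 14.1]
opening: 0.0238
```

```bash
python3 - <<'E'
from h import *
ob=get_obs();s=snapshot('wrist');save(s,'w9.png');pickle.dump((ob,s),open('w9.pkl','wb'))
print(ob['clock'],ob['tool_pos'],ob['orientation'],ob['force'],ob['moment'])
E
```

```text
11.7333 [0.62273203 0.14823572 0.09967567] [-179.99198093   -0.36025319 -153.58406831] [-15.80201965  -3.82293975  14.09753395] [-1.16943502  5.09556939  0.04159513]
```

View pics/w9.png

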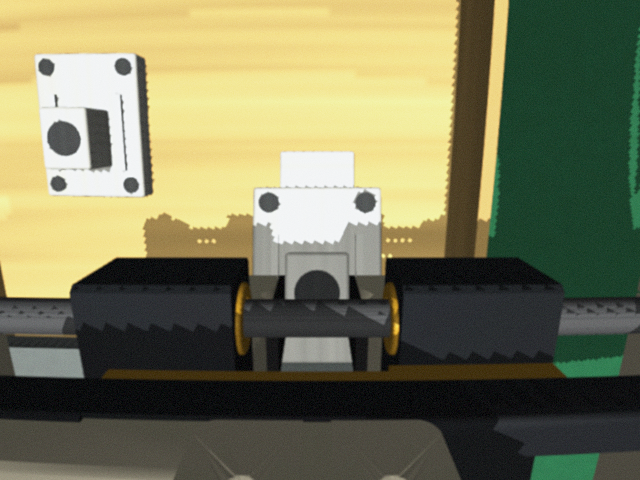

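```bash
python3 - <<'E'
t=open('h.py').read()
t=t.replace("    ok,rv,tv=cv2.solvePnP(obj,px.reshape(-1,1,2),K(s),np.array(s['dist_coeffs']),flags=cv2.SOLVEPNP_ITERATIVE,useExtrinsicGuess=False)",
"""    C,R=pose(s,ob);Rt=Reul(ob['orientation']);a=np.radians(12)
    R0=Rt@np.array([[-np.cos(a),0,np.sin(a)],[0,1,0],[-np.sin(a),0,-np.cos(a)]])
    p0=ob['tool_pos']+Rt@[.005,0,.021]
    rv0=cv2.Rodrigues(R.T@R0)[0];tv0=(R.T@(p0-C)).reshape(3,1)
    ok,rv,tv=cv2.solvePnP(obj,px.reshape(-1,1,2),K(s),np.array(s['dist_coeffs']),rv0,tv0,True,flags=cv2.SOLVEPNP_ITERATIVE)""")
open('h.py','w').write(t)
E
python3 - <<'E'
from h import *
ob,s=pickle.load(open('w7.pkl','rb'))
tilt(s,ob,[(277.5,138),(357.5,138)],[(265.5,200.5),(368.5,200.5)],[(250,183),(384.5,182)])
ob,s=pickle.load(open('w9.pkl','rb'))
tilt(s,ob,[(281,152),(353.5,152)],[(268.7,202.5),(365.2,202)],[(254,188),(380.5,187.5)])
im=s['image'];c=cv2.resize(im[140:300,230:400],None,fx=4,fy=4,interpolation=cv2.INTER_CUBIC)[:600];cv2.imwrite('pics/w9c.png',c[:,:,::-1])
E
```

```text
reproj 0.9507386416473196
tilt 1.1865991618987415 yaw 26.928437553257865
orig in tool [ 7.48875416  0.60029775 21.20533795]
tip bottom world [0.57530667 0.12495791 0.0883359 ] in tool [63.47582052  0.15392209 22.32299107]
reproj 0.6896470224826317
tilt 17.625681119071306 yaw 26.448064054810917
orig in tool [ 2.09033547 -0.07536548 21.61604344]
tip bottom world [0.57298796 0.12340436 0.06111657] in tool [55.35373862 -0.10287666 38.90792385]
```

View pics/w9c.png

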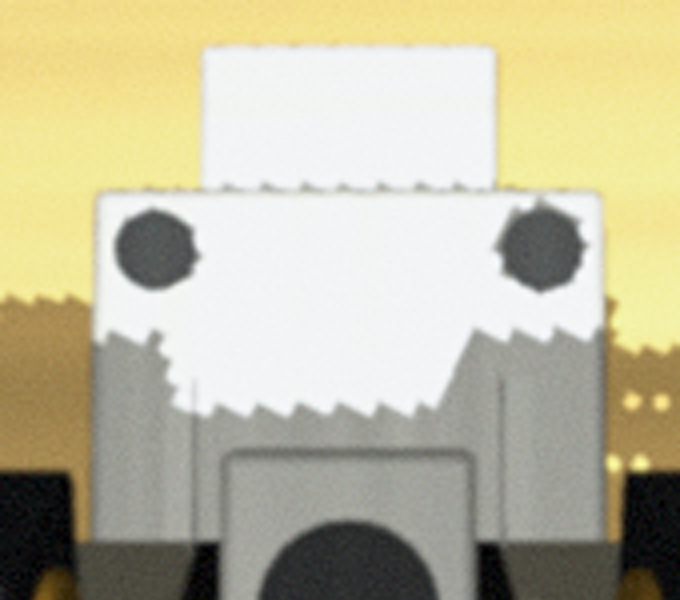

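Emit:
jog_arm(commands=[[0,0,-1,0],[0,0,-1,0],[0,0,0,0],[0,0,0,0],[0,0,3,0],[0,0,6,0],[0,0,10,0],[0,0,5,0],[0,0,0,0],[0,0,0,0]])

```text
clock: 12.62
tool_pos: [0.6263, 0.1503, 0.1218]
orientation: [180.0, 0.1, -153.6]
force: [-0.3, -0.3, -3.1]
opening: 0.0238
```

```bash
python3 - <<'E'
from h import *
ob=get_obs();s=snapshot('wrist');save(s,'w10.png');pickle.dump((ob,s),open('w10.pkl','wb'))
print(ob['clock'],ob['tool_pos'],ob['orientation'],ob['force'],ob['moment'])
im=s['image'];c=cv2.resize(im[140:300,230:400],None,fx=4,fy=4,interpolation=cv2.INTER_CUBIC)[:600];cv2.imwrite('pics/w10c.png',c[:,:,::-1])
E
```

```text
12.6167 [0.62634003 0.15034628 0.12181132] [ 1.79989590e+02  7.11418416e-02 -1.53568798e+02] [-0.25608698 -0.30680733 -3.12436214] [ 0.02832367 -0.17280964  0.00327325]
```

View pics/w10c.png

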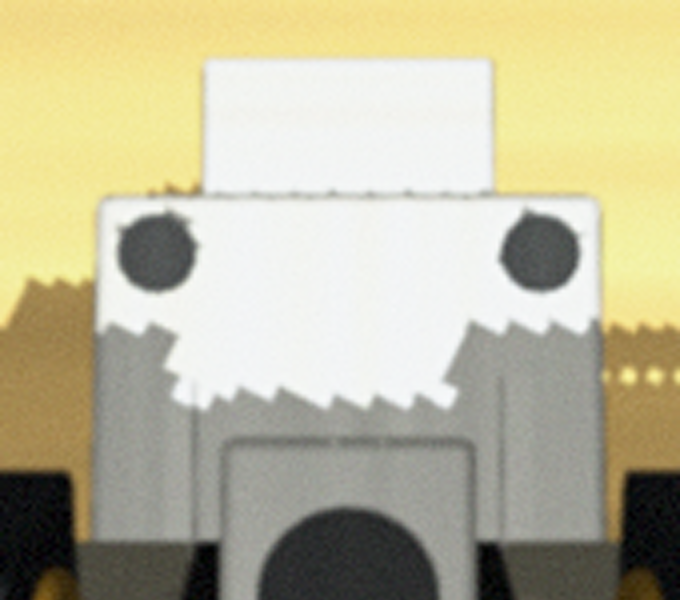

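```bash
python3 - <<'E'
from h import *
ob,s=pickle.load(open('w10.pkl','rb'))
g=lambda L:[(230+x/4-.4,140+y/4-.4) for x,y in L]
tilt(s,ob,g([(204,60),(493,60)]),g([(157,253),(541,253)]),g([(98,199),(600,198)]))
E
```

```text
reproj 1.0380763491823188
tilt 20.704609349177872 yaw 26.532084237437367
orig in tool [ 1.40450342 -0.32919076 20.88637478]
tip bottom world [0.57838391 0.12604171 0.08112435] in tool [53.81223833 -0.42500887 40.62010583]
```

Emit:
jog_arm(commands=[[0,-10,25,-3.7],[-3,-28,25,-3.7],[-3,-40,25,-3.7],[-3,-40,25,-3.7],[-3,-40,20,-3.7],[-4,-40,20,-3.7],[-4,-40,10,-3.7],[-4,-40,0,-3.7],[-3,-40,0,-3.7],[-3,-39,0,-3.7]])

```text
clock: 13.5
tool_pos: [0.5965, -0.1935, 0.2625]
orientation: [180.0, 0.0, 169.3]
force: [1.8, -0.0, -2.7]
opening: 0.0236
```

Emit:
jog_arm(commands=[[0,0,0,0],[0,0,0,0],[0,0,0,0],[0,0,0,0],[0,0,0,0],[0,0,0,0],[0,0,0,0],[0,0,0,0],[0,0,0,0],[0,0,0,0]])

```text
clock: 14.33
tool_pos: [0.5972, -0.1915, 0.2626]
orientation: [-180.0, 0.0, 169.5]
force: [0.1, 0.5, -3.6]
opening: 0.0239
```

```bash
python3 - <<'E'
from h import *
ob=get_obs();s=snapshot('wrist');save(s,'w11.png');pickle.dump((ob,s),open('w11.pkl','wb'))
print(ob['clock'],ob['tool_pos'],ob['orientation'],ob['force'],ob['moment'])
E
```

```text
14.3333 [ 0.59720739 -0.19152311  0.26257448] [-1.79999277e+02  1.54296204e-03  1.69458823e+02] [ 0.11847725  0.50759409 -3.55900951] [ 0.03992667 -0.17812641 -0.01632007]
```

View pics/w11.png

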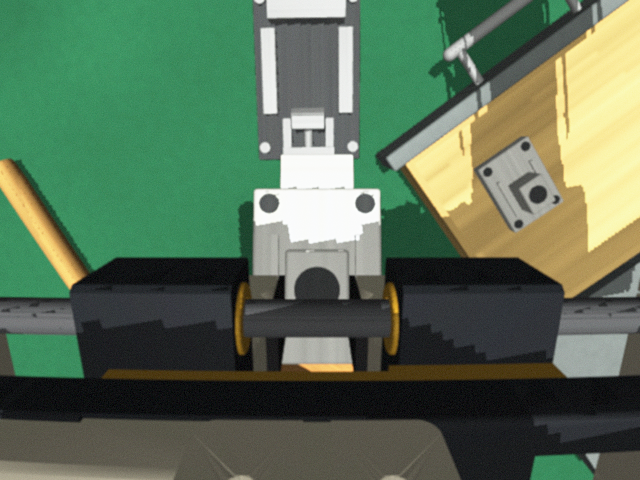

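```bash
python3 - <<'E'
from h import *
ob,s=pickle.load(open('w11.pkl','rb'))
im=s['image'];c=cv2.resize(im[0:165,240:375],None,fx=5,fy=5,interpolation=cv2.INTER_CUBIC);print(c.shape);cv2.imwrite('pics/w11a.png',c[:580,:,::-1]);cv2.imwrite('pics/w11b.png',c[400:,:,::-1])
E
```

```text
(825, 675, 3)
```

View pics/w11a.png

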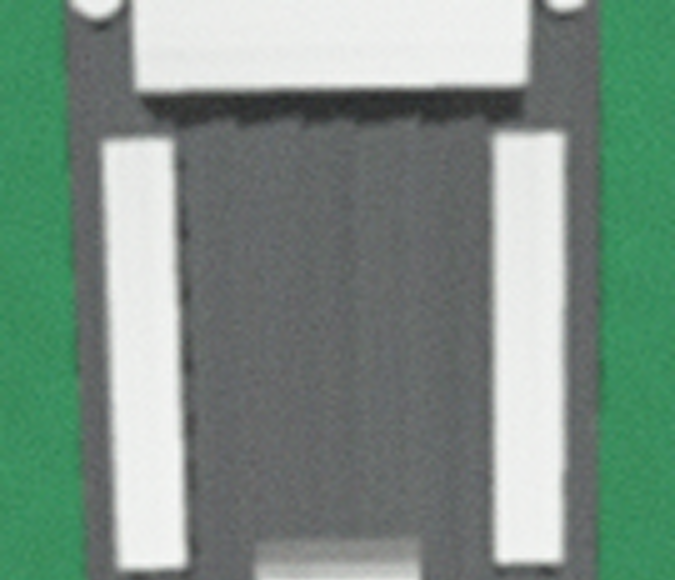

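View pics/w11b.png

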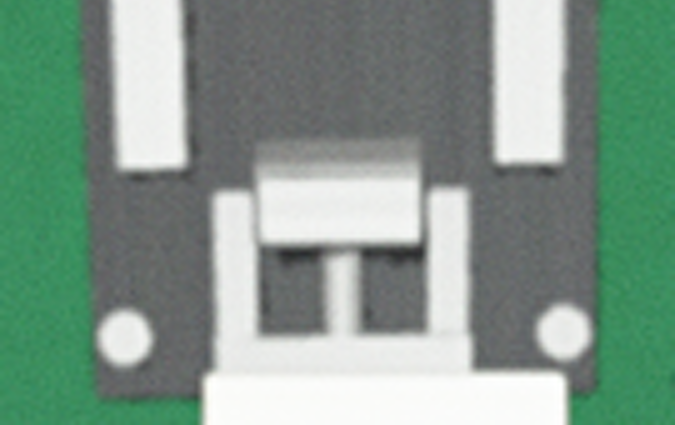

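```bash
python3 - <<'E'
from h import *
ob,s=pickle.load(open('w11.pkl','rb'))
g=lambda L:[(240+x/5-.4,0+y/5-.4) for x,y in L]
W=onz(s,g([(173,137),(187,570),(494,563),(494,131)]),.020,ob)
d=lambda a,b:np.linalg.norm(a-b)
print(W,'len',d(W[0],W[1]),d(W[3],W[2]),'wid',d(W[0],W[3]),d(W[1],W[2]))
fx=W[[1,2]].mean(0)-W[[0,3]].mean(0);yaw=np.arctan2(fx[1],fx[0]);u=np.array([np.cos(yaw),np.sin(yaw),0]);v=np.array([-u[1],u[0],0])
mid=W.mean(0);seat=mid+.002*u;seat[2]=.01
print('yaw',np.degrees(yaw),'seat',seat)
L=onz(s,g([(138,93),(527,87)]),.026,ob);print('lip x',(L-seat)@u,(L-seat)@v)
N=onz(s,g([(257,545),(420,538)]),.028,ob);print('nose x (32)',(N-seat)@u,(N-seat)@v)
T=onz(s,g([(259,580),(421,577)]),.038,ob);print('catch top front (37)',(T-seat)@u,(T-seat)@v)
T=onz(s,g([(259,645),(421,642)]),.038,ob);print('catch top back (51)',(T-seat)@u)
B=onz(s,g([(125,738),(565,732)]),.012,ob);print('screws',(B-seat)@u,(B-seat)@v)
# top view
o,s=pickle.load(open('top0.pkl','rb'))
f=lambda L:[(350+x/6-.4,240+y/6-.4) for x,y in L]
W2=onz(s,f([(230,182),(360,207),(330,370),(205,345)]),.02)
fx=W2[[0,1]].mean(0)-W2[[2,3]].mean(0);print('top:',np.degrees(np.arctan2(fx[1],fx[0])),W2.mean(0)+.002*u, np.linalg.norm(fx))
E
```

```text
[[ 0.43062514 -0.20011975  0.02      ]
 [ 0.50659618 -0.21315819  0.02      ]
 [ 0.51609087 -0.15546196  0.02      ]
 [ 0.44048046 -0.14217764  0.02      ]] len 0.07708176941103476 0.0767685323181076 wid 0.0587742803604091 0.05847224343989208
yaw -9.851414794258886 seat [ 0.47541867 -0.17807157  0.01      ]
lip x [-0.04646329 -0.0464805 ] [-0.03489028  0.03502444]
nose x (32) [0.03283661 0.03198213] [-0.01529176  0.01506231]
catch top front (37) [0.03962887 0.03948947] [-0.01447875  0.01501787]
catch top back (51) [0.05115756 0.05101124]
screws [0.06819091 0.06814787] [-0.04332899  0.04364446]
top: -8.959795004841723 [ 0.47521175 -0.18195287  0.02      ] 0.07529208220537399
```

Emit:
jog_arm(commands=[[-12,1.2,-10,0.7],[-22,2.3,-20,0],[-25,2.7,-25,0],[-25,2.7,-30,0],[-15,1.6,-30,0],[-8,0.8,-30,0],[-2,0.2,-25,0],[0,0,-13,0],[0,0,-5,0],[0,0,0,0]])

```text
clock: 15.22
tool_pos: [0.4878, -0.1803, 0.0737]
orientation: [-180.0, -0.1, 170.1]
force: [0.5, -0.2, -2.9]
opening: 0.0241
```

```bash
python3 - <<'E'
from h import *
ob=get_obs();s=snapshot('wrist');save(s,'w12.png');pickle.dump((ob,s),open('w12.pkl','wb'))
print(ob['clock'],ob['tool_pos'],ob['orientation'],ob['force'],ob['moment'])
im=s['image'];c=cv2.resize(im[20:300,190:450],None,fx=3,fy=3,interpolation=cv2.INTER_CUBIC)[:600];cv2.imwrite('pics/w12c.png',c[:,:,::-1])
E
```

```text
15.2167 [ 0.48776024 -0.18031468  0.07373434] [-1.79975608e+02 -1.03185387e-01  1.70136960e+02] [ 0.48592186 -0.22387828 -2.90324129] [ 0.01694215 -0.19522895  0.01245496]
```

View pics/w12c.png

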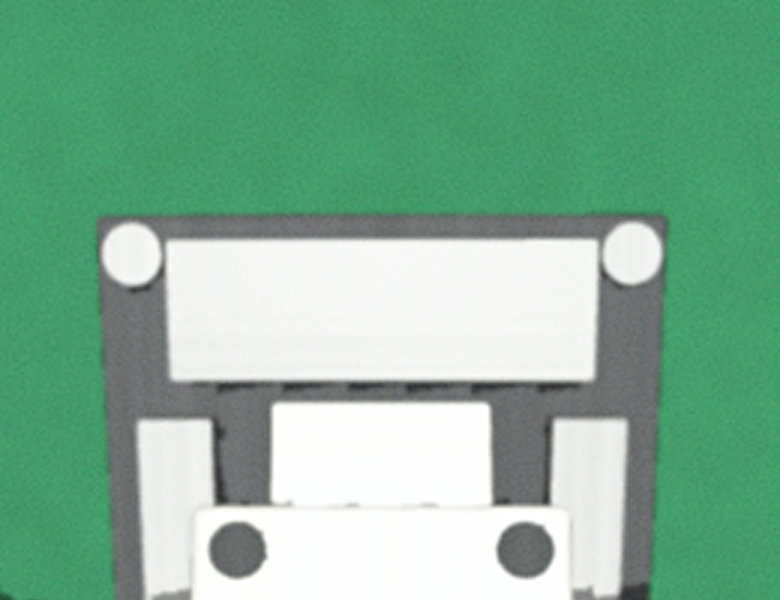

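```bash
python3 - <<'E'
from h import *
ob,s=pickle.load(open('w12.pkl','rb'))
R=Reul(ob['orientation'])
for px,z in(((317.3,146.7),.026),((317,154),.040),((317,154),.0385)):
    q=onz(s,[px],z,ob)[0];print((R.T@(q-ob['tool_pos'])*1000).round(1))
g=lambda L:[(190+x/3-.3,20+y/3-.3) for x,y in L]
tilt(s,ob,g([(271,404),(491,404)]),g([(237.5,550),(525,550)]),g([(194,508),(569,508)]))
E
```

```text
[59.1  0.4 47.8]
[56.1  0.2 33.8]
[56.1  0.2 35.3]
reproj 0.7716462302259117
tilt 19.890313249393238 yaw -9.80991394806901
orig in tool [ 1.24213441  0.08784153 21.36309906]
tip bottom world [ 0.43462266 -0.17104564  0.03332112] in tool [5.38670715e+01 4.71664409e-02 4.05102749e+01]
```

Emit:
jog_arm(commands=[[0,0,-8,0],[0,0,-6,0],[0,0,-4,0],[0,0,-2,0],[0,0,-1,0],[0,0,-1,0],[0,0,0,0],[0,0,0,0],[0,0,0,0],[0,0,0,0]])

```text
clock: 16.1
tool_pos: [0.4883, -0.1803, 0.0527]
orientation: [180.0, 0.0, 170.1]
force: [-0.5, 0.1, -3.1]
opening: 0.0232
```

Emit:
jog_arm(commands=[[0,0,-1,0],[0,0,0,0],[0,0,0,0],[0,0,0,0],[0,0,0,0],[0,0,0,0],[0,0,0,0],[0,0,0,0],[0,0,0,0],[0,0,0,0]])

```text
clock: 16.93
tool_pos: [0.4881, -0.1803, 0.0515]
orientation: [-180.0, -0.0, 170.1]
force: [0.3, -0.1, -3.0]
opening: 0.0235
```

Emit:
jog_arm(commands=[[0,0,-0.5,0],[0,0,-0.5,0],[0,0,0,0],[0,0,0,0],[0,0,0,0],[0,0,0,0],[0,0,0,0],[0,0,0,0],[0,0,0,0],[0,0,0,0]])

```text
clock: 17.77
tool_pos: [0.4882, -0.1803, 0.0506]
orientation: [180.0, -0.0, 170.1]
force: [0.1, -0.1, -2.5]
opening: 0.0234
```

Emit:
jog_arm(commands=[[0,0,-0.5,0],[0,0,-0.5,0],[0,0,0,0],[0,0,0,0],[0,0,0,0],[0,0,0,0],[0,0,0,0],[0,0,0,0],[0,0,0,0],[0,0,0,0]])

```text
clock: 18.6
tool_pos: [0.4881, -0.1803, 0.0495]
orientation: [-180.0, -0.0, 170.1]
force: [-0.1, 0.8, -3.4]
opening: 0.0239
```

Emit:
jog_arm(commands=[[-2,0.35,-0.3,0],[-2,0.35,0,0],[-2,0.35,0,0],[-2,0.35,0,0],[-1,0.2,0,0],[0,0,0,0],[0,0,0,0],[0,0,0,0],[0,0,0,0],[0,0,0,0]])

```text
clock: 19.43
tool_pos: [0.479, -0.1786, 0.0492]
orientation: [-180.0, -0.0, 170.1]
force: [-0.7, -0.0, -1.1]
opening: 0.0237
```

```bash
python3 - <<'E'
from h import *
ob=get_obs();s=snapshot('wrist');save(s,'w13.png');pickle.dump((ob,s),open('w13.pkl','wb'))
print(ob['clock'],ob['tool_pos'],ob['orientation'],ob['force'],ob['moment'])
im=s['image'];c=cv2.resize(im[60:300,190:450],None,fx=3,fy=3,interpolation=cv2.INTER_CUBIC)[:600];cv2.imwrite('pics/w13c.png',c[:,:,::-1])
s=snapshot('scene');im=s['image'];c=cv2.resize(im[180:300,180:330],None,fx=5,fy=5,interpolation=cv2.INTER_CUBIC);cv2.imwrite('pics/s13c.png',c[:,:,::-1])
E
```

```text
19.4333 [ 0.47896664 -0.17864546  0.04917275] [-1.79998327e+02 -2.68585374e-02  1.70129282e+02] [-0.71823309 -0.02414953 -1.06608485] [ 0.14481399  0.1479409  -0.02733152]
```

View pics/w13c.png

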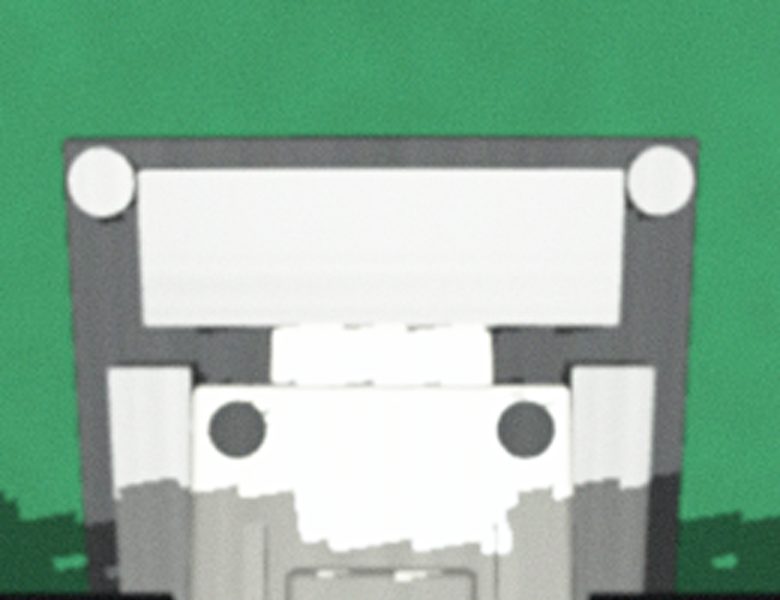

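View pics/s13c.png

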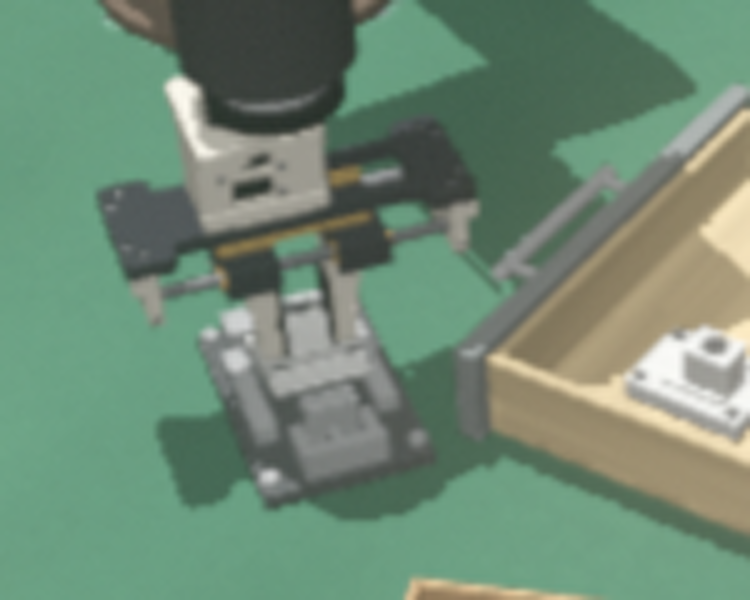

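Emit:
jog_arm(commands=[[-1,0.2,0,0],[-1,0.15,0,0],[-1,0.15,0,0],[-1,0.2,0,0],[-0.5,0.1,0,0],[0,0,0,0],[0,0,0,0],[0,0,0,0],[0,0,0,0],[0,0,0,0]])

```text
clock: 20.37
tool_pos: [0.4748, -0.1779, 0.0493]
orientation: [180.0, 0.0, 170.1]
force: [1.1, 0.7, -1.6]
opening: 0.0236
```

Emit:
jog_arm(commands=[[0.7,-0.1,-1.2,0],[0.8,-0.15,-1.2,0],[0.9,-0.15,-1.2,0],[0.9,-0.15,-1.3,0],[0.9,-0.15,-1.3,0],[0,0,0,0],[0,0,0,0],[0,0,0,0],[0,0,0,0],[0,0,0,0]])

```text
clock: 21.2
tool_pos: [0.4793, -0.1787, 0.0434]
orientation: [-180.0, 0.0, 170.2]
force: [-0.6, 0.2, 7.6]
opening: 0.0234
```

```bash
python3 - <<'E'
from h import *
ob=get_obs();s=snapshot('wrist');save(s,'w14.png');pickle.dump((ob,s),open('w14.pkl','wb'))
print(ob['clock'],ob['tool_pos'],ob['orientation'],ob['force'],ob['moment'])
im=s['image'];c=cv2.resize(im[60:300,190:450],None,fx=3,fy=3,interpolation=cv2.INTER_CUBIC)[:600];cv2.imwrite('pics/w14c.png',c[:,:,::-1])
E
```

```text
21.2 [ 0.47929994 -0.17869028  0.04343736] [-1.79991137e+02  3.89018285e-02  1.70153014e+02] [-0.63995265  0.1724124   7.62863027] [ 0.10779801  0.14515393 -0.05476557]
```

View pics/w14c.png

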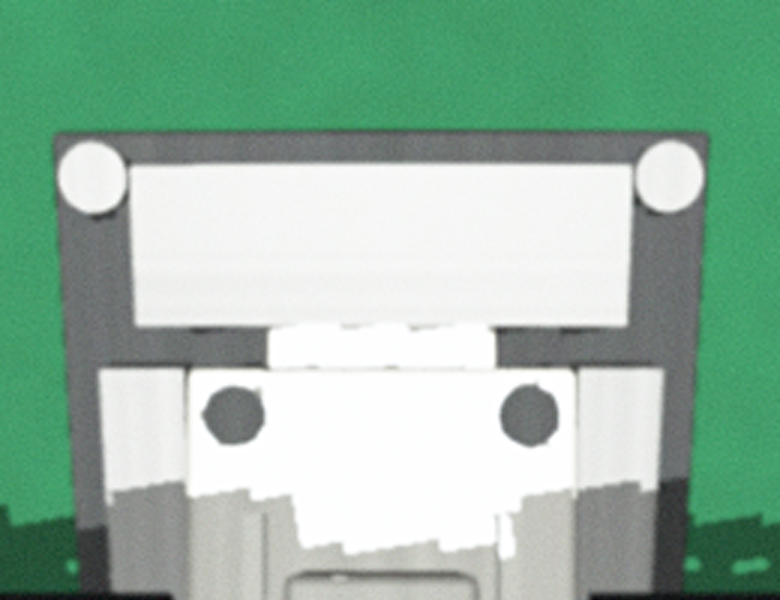

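Emit:
jog_arm(commands=[[0.7,-0.1,-1.3,0],[0.7,-0.1,-1.3,0],[0.7,-0.1,-1.3,0],[0.7,-0.15,-1.3,0],[0.6,-0.1,-1.3,0],[0,0,0,0],[0,0,0,0],[0,0,0,0],[0,0,0,0],[0,0,0,0]])

```text
clock: 22.08
tool_pos: [0.4827, -0.1793, 0.0369]
orientation: [-180.0, 0.0, 170.1]
force: [-0.5, 0.9, 5.6]
opening: 0.0237
```

```bash
python3 - <<'E'
from h import *
ob=get_obs();s=snapshot('wrist');save(s,'w15.png');pickle.dump((ob,s),open('w15.pkl','wb'))
print(ob['clock'],ob['tool_pos'],ob['orientation'],ob['force'],ob['moment'])
im=s['image'];c=cv2.resize(im[60:300,190:450],None,fx=3,fy=3,interpolation=cv2.INTER_CUBIC)[:600];cv2.imwrite('pics/w15c.png',c[:,:,::-1])
s=snapshot('scene');im=s['image'];c=cv2.resize(im[180:300,180:330],None,fx=5,fy=5,interpolation=cv2.INTER_CUBIC);cv2.imwrite('pics/s15c.png',c[:,:,::-1])
E
```

```text
22.0833 [ 0.48266407 -0.17928305  0.03685378] [-1.79989159e+02  3.31520609e-02  1.70147220e+02] [-0.48034693  0.8801882   5.63712188] [-0.11235984 -0.01118601  0.05120661]
```

View pics/w15c.png

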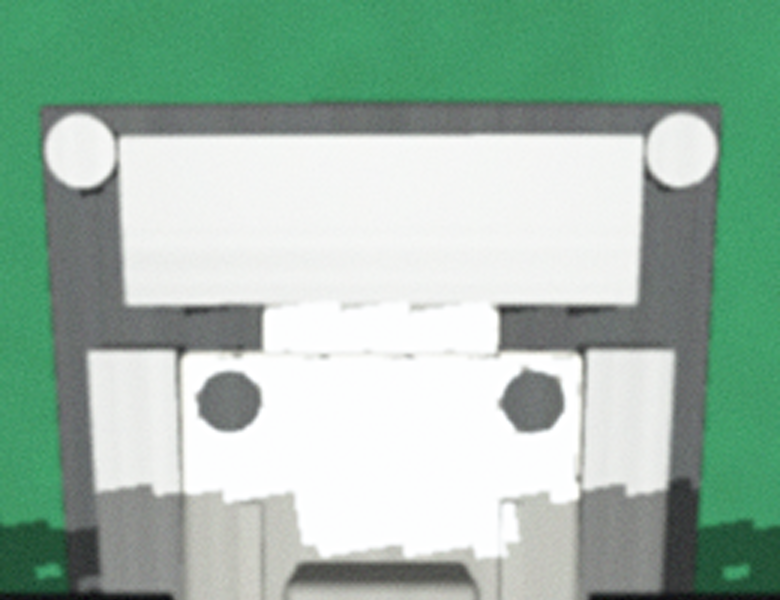

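View pics/s15c.png

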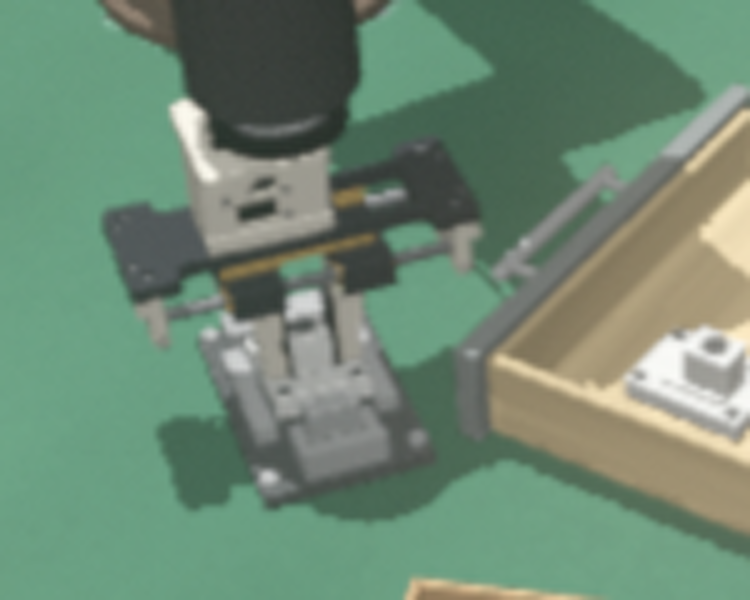

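Emit:
jog_arm(commands=[[0.6,-0.1,-1.3,0],[0.6,-0.1,-1.3,0],[0.6,-0.1,-1.3,0],[0.6,-0.1,-1.3,0],[0.6,-0.1,-1.3,0],[0.3,-0.05,-1,0],[0,0,0,0],[0,0,0,0],[0,0,0,0],[0,0,0,0]])

```text
clock: 23.02
tool_pos: [0.4863, -0.1798, 0.0288]
orientation: [-180.0, 0.1, 170.1]
force: [5.7, -2.8, -3.4]
opening: 0.0236
```

```bash
python3 - <<'E'
from h import *
ob=get_obs();s=snapshot('wrist');save(s,'w16.png');pickle.dump((ob,s),open('w16.pkl','wb'))
print(ob['clock'],ob['tool_pos'],ob['orientation'],ob['force'],ob['moment'])
im=s['image'];c=cv2.resize(im[60:300,190:450],None,fx=3,fy=3,interpolation=cv2.INTER_CUBIC)[:600];cv2.imwrite('pics/w16c.png',c[:,:,::-1])
s=snapshot('scene');im=s['image'];c=cv2.resize(im[180:300,180:330],None,fx=5,fy=5,interpolation=cv2.INTER_CUBIC);cv2.imwrite('pics/s16c.png',c[:,:,::-1])
E
```

```text
23.0167 [ 0.48627779 -0.17981174  0.02877942] [-1.79997949e+02  5.35651530e-02  1.70142394e+02] [ 5.70873131 -2.80483599 -3.44308629] [-0.9054923  -1.46734355  0.00556568]
```

View pics/w16c.png

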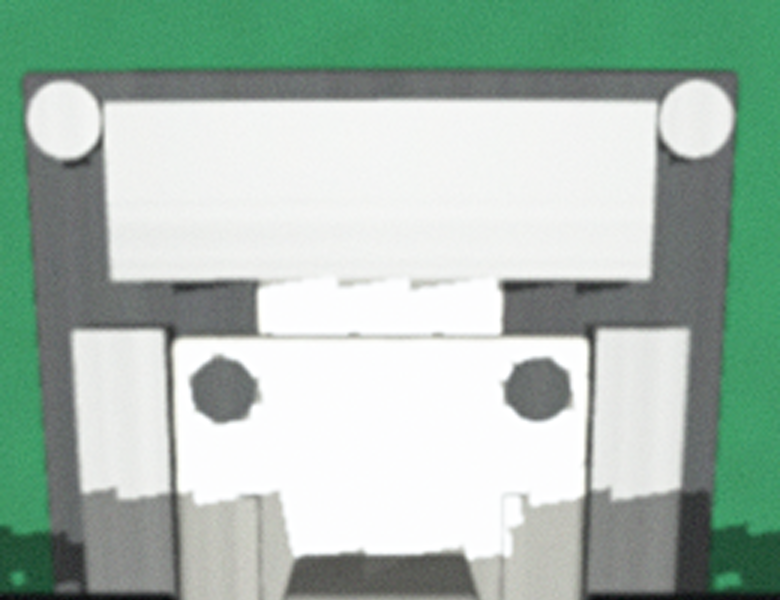

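View pics/s16c.png

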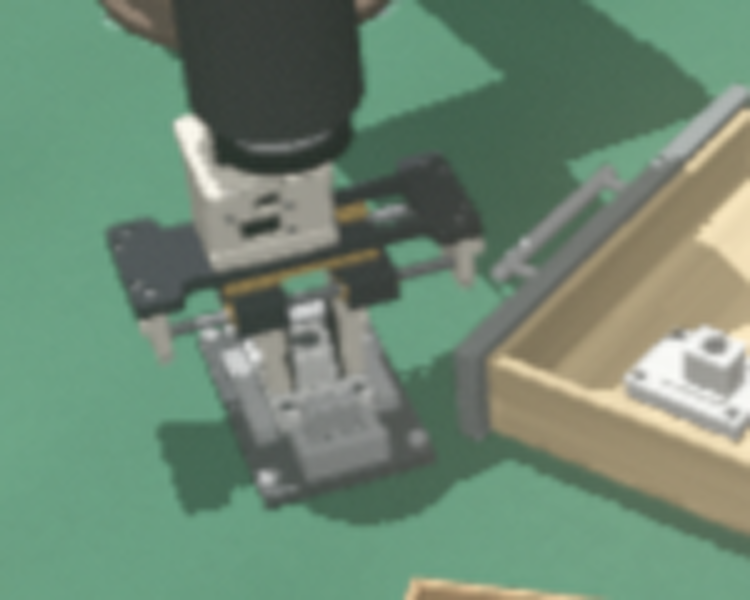

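Emit:
jog_arm(commands=[[0,0,-0.7,0],[0,0,-0.7,0],[0,0,-0.7,0],[0,0,-0.7,0],[0,0,0,0],[0,0,0,0],[0,0,0,0],[0,0,0,0],[0,0,0,0],[0,0,0,0]])

```text
clock: 23.95
tool_pos: [0.487, -0.1798, 0.0269]
orientation: [180.0, 0.1, 170.2]
force: [5.3, -2.7, 4.0]
opening: 0.0237
```

```bash
python3 - <<'E'
from h import *
ob=get_obs();s=snapshot('wrist');save(s,'w17.png');pickle.dump((ob,s),open('w17.pkl','wb'))
print(ob['clock'],ob['tool_pos'],ob['orientation'],ob['force'],ob['moment'])
g=lambda L:[(190+x/3-.3,60+y/3-.3) for x,y in L]
o,s6=pickle.load(open('w16.pkl','rb'));R=Reul(o['orientation'])
u=np.array([.9853,-.1711,0]);v=np.array([.1711,.9853,0]);seat=np.array([.4754,-.1781,.01])
for n,L,z in(('plate edge',[(175,338),(588,336)],.024),('screw',[(225,390),(539,389)],.024),('lip',[(110,281),(652,278)],.026),('walls',[(167,328),(595,328)],.02)):
    q=onz(s6,g(L),z,o)-seat;print(n,(q@u*1000).round(1),(q@v*1000).round(1))
E
```

```text
23.95 [ 0.48695679 -0.17978171  0.02688222] [1.79994784e+02 1.47520204e-01 1.70167321e+02] [ 5.29999459 -2.74271267  4.01125914] [-0.77012089 -1.78187766  0.07011039]
plate edge [-39.2 -39.4] [-27.3  27.9]
screw [-32.2 -32.3] [-20.8  21.5]
lip [-46.8 -47.2] [-35.2  35.7]
walls [-40.2 -40.2] [-29.   29.5]
```

Emit:
jog_arm(commands=[[0,0,0,0],[0,0,0,0],[0,0,0,0],[0,0,0,0],[0,0,10,0],[0,0,15,0],[0,0,20,0],[0,0,25,0],[0,0,10,0],[0,0,0,0]], fingers=46)

```text
clock: 24.83
tool_pos: [0.4871, -0.1798, 0.1095]
orientation: [180.0, 0.3, 170.2]
force: [1.1, -0.6, -1.0]
opening: 0.0462
```

```bash
python3 - <<'E'
from h import *
ob=get_obs();s=snapshot('wrist');save(s,'w18.png');pickle.dump((ob,s),open('w18.pkl','wb'))
print(ob['clock'],ob['tool_pos'],ob['orientation'],ob['force'],ob['opening'])
s=snapshot('scene');im=s['image'];c=cv2.resize(im[180:300,180:330],None,fx=5,fy=5,interpolation=cv2.INTER_CUBIC);cv2.imwrite('pics/s18c.png',c[:,:,::-1])
E
```

```text
24.8333 [ 0.48714726 -0.17980585  0.10949793] [179.97252256   0.28212504 170.15852786] [ 1.10656697 -0.55385468 -0.95443831] 0.04618833264520941
```

View pics/w18.png

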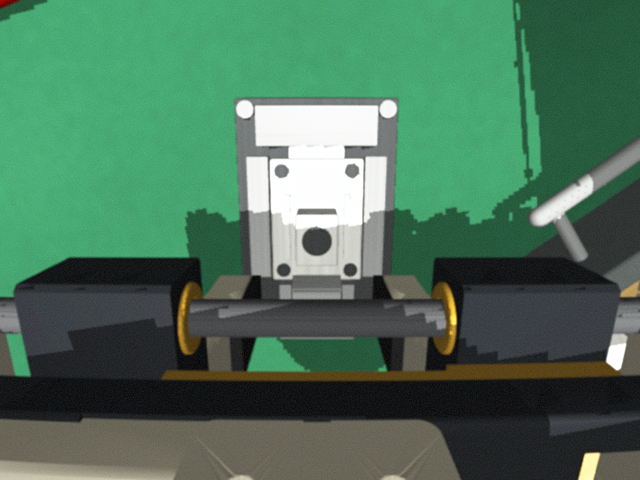

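View pics/s18c.png

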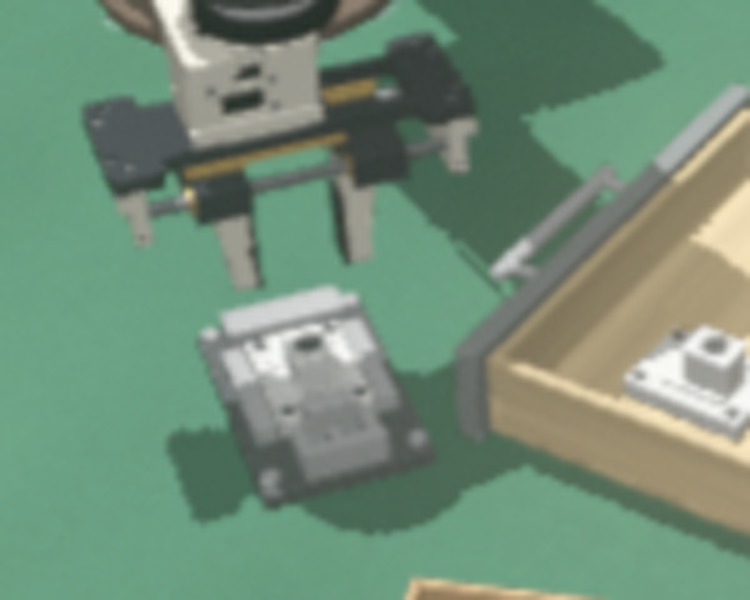

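```bash
python3 - <<'E'
from h import *
ob,s=pickle.load(open('w18.pkl','rb'))
im=s['image'];c=cv2.resize(im[140:310,255:380],None,fx=4.6,fy=4.6,interpolation=cv2.INTER_CUBIC);print(c.shape);cv2.imwrite('pics/w18a.png',c[:420,:,::-1]);cv2.imwrite('pics/w18b.png',c[420:,:,::-1])
E
```

```text
(782, 575, 3)
```

View pics/w18a.png

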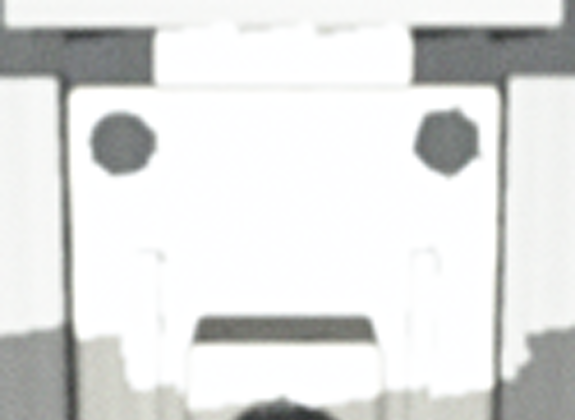

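View pics/w18b.png

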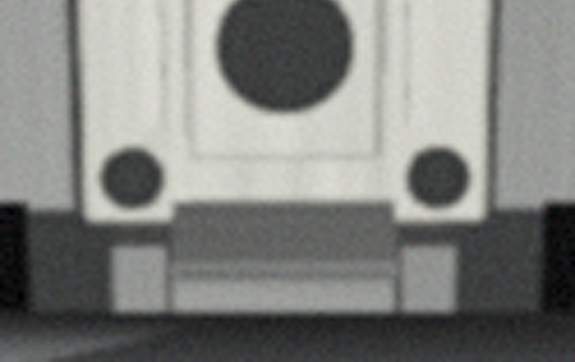

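```bash
python3 - <<'E'
from h import *
ob,s=pickle.load(open('w18.pkl','rb'))
g=lambda L:[(255+x/4.6-.4,140+y/4.6-.4) for x,y in L]
u=np.array([.9853,-.1711,0]);v=np.array([.1711,.9853,0]);seat=np.array([.4754,-.1781,.01])
for n,L,z in(('screw-',[(123,143),(447,142)],.024),('screw+',[(132,598),(439,597)],.024),('plate-',[(68,88),(500,88)],.024),('plate+',[(84,641),(487,641)],.024),('hub hole',[(285,465)],.048),('nose',[(175,622),(394,622)],.028),('catch top front',[(175,685),(394,685)],.038),('wall ends-',[(60,76),(508,76)],.02),('wall ends+',[(75,628),(495,628)],.02)):
    q=onz(s,g(L),z,ob)-seat;print(n,(q@u*1000).round(1),(q@v*1000).round(1))
E
```

```text
screw- [-31.8 -32. ] [-20.7  21.3]
screw+ [30.3 30.2] [-20.8  21.5]
plate- [-38.9 -38.9] [-27.7  28. ]
plate+ [36.6 36.6] [-27.6  28.3]
hub hole [5.] [0.3]
nose [32.4 32.4] [-14.7  15.1]
catch top front [37.6 37.6] [-14.2  14.6]
wall ends- [-40.2 -40.2] [-29.1  29.5]
wall ends+ [36.2 36.2] [-29.3  29.9]
```

Emit:
jog_arm(commands=[[-3.2,0.6,0,0],[-3.2,0.5,0,0],[0,0,0,0],[0,0,0,0],[0,0,-15,0],[0,0,-20,0],[0,0,-15,0],[0,0,-6,0],[0,0,-1.5,0],[0,0,0,0]], fingers=0)

```text
clock: 25.77
tool_pos: [0.4788, -0.1787, 0.0486]
orientation: [-180.0, -0.1, 170.1]
force: [-0.3, 0.0, -0.7]
opening: 0.0006
```

Emit:
jog_arm(commands=[[0,0,-1,0],[0,0,-1,0],[0,0,-1,0],[0,0,-1,0],[0,0,-1,0],[0,0,0,0],[0,0,0,0],[0,0,0,0],[0,0,0,0],[0,0,0,0]])

```text
clock: 26.6
tool_pos: [0.4795, -0.1787, 0.048]
orientation: [-180.0, 0.1, 170.2]
force: [-15.5, 9.1, 49.2]
opening: 0.0003
```

Emit:
jog_arm(commands=[[0,0,3,0],[0,0,5,0],[0,0,15,0],[0,0,30,0],[0,0,35,0],[6,0,35,0],[25,-4,25,0],[30,-5,10,0],[20,-4,0,0],[0,0,0,0]])

```text
clock: 27.43
tool_pos: [0.564, -0.1922, 0.2024]
orientation: [-180.0, 0.1, 170.2]
force: [0.2, 0.1, -0.2]
opening: 0.0004
```

```bash
python3 - <<'E'
from h import *
ob=get_obs();s=snapshot('wrist');save(s,'w20.png');pickle.dump((ob,s),open('w20.pkl','wb'))
print(ob['clock'],ob['tool_pos'],ob['orientation'],ob['force'],ob['opening'])
im=s['image'];c=cv2.resize(im[0:170,240:400],None,fx=5,fy=5,interpolation=cv2.INTER_CUBIC)[:600];cv2.imwrite('pics/w20a.png',c[:,:,::-1])
s=snapshot('top');save(s,'t20.png')
E
```

```text
27.4333 [ 0.56396861 -0.1921514   0.20236442] [-1.79983517e+02  1.46981219e-01  1.70151178e+02] [ 0.22309811  0.10201336 -0.16294731] 0.00041330182873771797
```

View pics/w20.png

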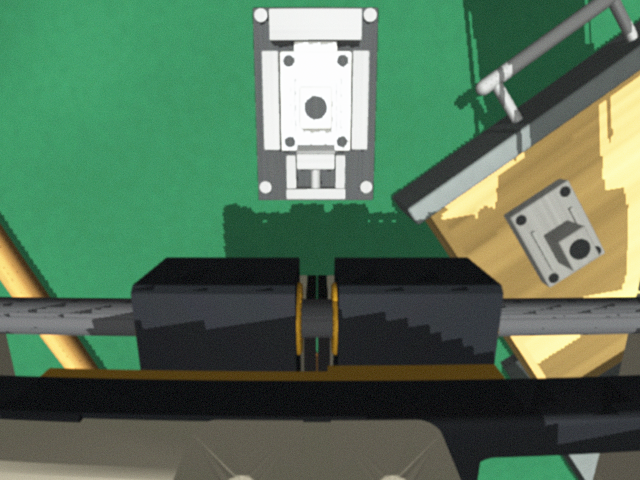

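View pics/w20a.png

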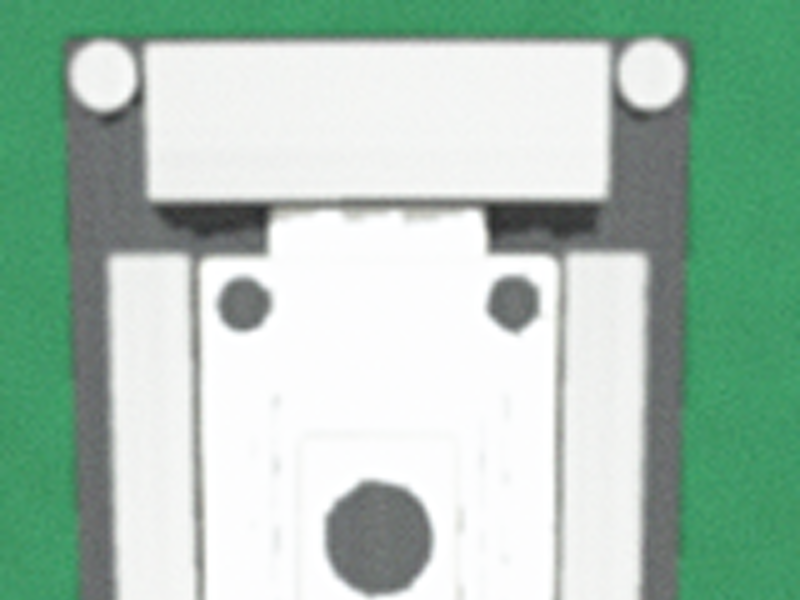

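View pics/t20.png

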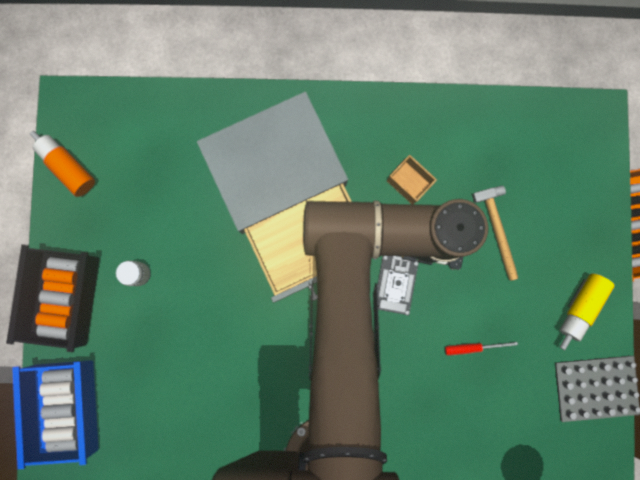

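Final pictures: the cover lies flat in the pocket (hub hole at (316,107) in the wrist view). Its tongue is under the lip, and the catch (around (316,155)) is over its end. The blank is still in the drawer and the other things on the bench haven't moved. Handing in.

```bash
python3 -c "
from plant import *
close_job();print(get_obs()['clock'])"
```

```text
the job is handed in; nothing more can be done
the job is handed in; nothing more can be done
```

The tongued cover is seated in the fixture and the job is handed in at about 27.5 s of the 56 s allowed. No verdict is reported.

**What I did:**
- I hooked the handle and pulled the drawer about 170 mm further out; it was already slightly open.
- I gripped the tongued cover by its hub and lifted it out. The blank stayed in the drawer.
- The arm cannot tilt its tool, so I tilted the cover about 20° in the grip by pressing its far end on the cabinet's top front edge.
- I slid the tongue under the keeper, pressed the other end down past the catch, let go and backed off.

**Last checks:**
- **Position:** the plate spans x −38.9 to +36.6 in the seat frame. It sits about 1 mm towards the keeper, within the fixture's play.
- **Catch:** the nose measures x = 32.4 (32 at rest), so it has sprung back over the plate's end.
- **Flatness:** pressing the closed fingers on the hub stopped at 48 mm, exactly the height for a cover flat on the pocket floor. The camera alone could not show a tilt of 1–2 mm, so this press is the real evidence.
- **Other things:** the last top view shows the tin, carton, hammer and screwdriver where they were.

**What disagreed:**
- The flatness press peaked at about 49 N, more than the 10–25 N I meant to use. It came through the fingertips, not the gripper's body, and stayed well under the 120 N wrist limit.
- The cover slipped about 6 mm along the grip while being tilted; I measured this and corrected for it.
- The top camera's position for the fixture was about 4 mm and 1° off the wrist camera's, so I used the wrist camera's.

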